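# Swap the drives in a desktop drive dock

## Task

Change over the drives in the dock on the desk: raise its clear cover fully, put every red drive from the dock into the yellow tray, and lay every blue drive from the desk flat and square in a pocket of its own, fins up. Then lower the cover gently onto its stop, without letting it slam, and press the green start button once it is shut. The drives are delicate, so pinch them only lightly (about 25 N of grip, never over 40 N a finger) and do not press hard on them; leave the mug, mouse and game controller alone.

Things in the scene. Friction and masses are not known exactly. Their poses are not given: they have to be found in the camera images.
- dock: the drive dock, a grey box fixed to the desk, 170 mm (x) by 290 mm (y) by 20 mm high. Origin: on the desk, 25 mm to the -y side of the middle of the box; its x points away from the robot towards the hinge, its y to the button side. Three pockets lie side by side on its top under the clear cover, 64 mm apart.
- pocket0 (a point): centre of the floor of one of the three pockets (84 x 28 mm, for a drive 80 x 24 mm), 20 mm above the desk. Axes as the dock's: the drive lies along x, either way round. The white rims are 7 mm high, 4 mm thick at the long sides, and leave the middle 48 mm of both long sides open for fingers.
- pocket1 (a point): centre of the floor of one of the three pockets (84 x 28 mm, for a drive 80 x 24 mm), 20 mm above the desk. Axes as the dock's: the drive lies along x, either way round. The white rims are 7 mm high, 4 mm thick at the long sides, and leave the middle 48 mm of both long sides open for fingers.
- pocket2 (a point): centre of the floor of one of the three pockets (84 x 28 mm, for a drive 80 x 24 mm), 20 mm above the desk. Axes as the dock's: the drive lies along x, either way round. The white rims are 7 mm high, 4 mm thick at the long sides, and leave the middle 48 mm of both long sides open for fingers.
- cover (a joint): angle of the dock's clear cover: 0 shut on its stop, 1.8 rad fully raised on its upper stop. It is hinged at the far (+x) side, stays at any angle by hinge friction, and needs about 4 N at the handle.
- cover_handle (a point): middle of the cover's steel handle bar (12 mm thick, 110 mm long along the dock's y), which runs free in front of the cover's front edge (41 mm clear of the cover). It is 205 mm from the hinge axis and at the hinge's height, 46 mm above the desk, when shut.
- cover_hinge (a point): middle of the cover's hinge axis (along the dock's y), 72 mm beyond the dock's origin, 46 mm above the desk. The cover is 157 mm deep, 212 mm wide and 8 mm thick.
- start (a joint): travel of the green start button: 0 up, 0.006 m fully pressed (4 N).
- start_top (a point): centre of the top of the green start button, 28 mm across, which stands on the dock beside the cover and is pressed straight down.
- new0: a blue drive with a finned top, 80 x 24 x 12 mm, 45 g; origin at the centre of its underside, x along its length, z up. Lies on the desk at the start. May be absent.
- new1: a blue drive with a finned top, 80 x 24 x 12 mm, 45 g; origin at the centre of its underside, x along its length, z up. Lies on the desk at the start. May be absent.
- new2: a blue drive with a finned top, 80 x 24 x 12 mm, 45 g; origin at the centre of its underside, x along its length, z up. Lies on the desk at the start. May be absent.
- old0: a red, worn-out drive with a finned top, 80 x 24 x 12 mm, 45 g; origin at the centre of its underside, x along its length, z up. Lies in a dock pocket at the start. May be absent.
- old1: a red, worn-out drive with a finned top, 80 x 24 x 12 mm, 45 g; origin at the centre of its underside, x along its length, z up. Lies in a dock pocket at the start. May be absent.
- old2: a red, worn-out drive with a finned top, 80 x 24 x 12 mm, 45 g; origin at the centre of its underside, x along its length, z up. Lies in a dock pocket at the start. May be absent.
- tray: a yellow open tray fixed to the desk, 240 mm (x) by 130 mm (y) by 18 mm high, walls and floor 4 mm; origin at the centre of its underside.
- mug: a white mug, 76 mm across, 90 mm high, to be left alone; origin at the centre of its foot.
- mouse: a black computer mouse, about 85 x 60 x 36 mm, to be left alone; origin under its body.
- controller: a white game controller, about 90 x 150 x 32 mm, to be left alone; origin under its middle.
Not all that is in view belongs to the job. What is shaped like the new1 but orange or purple is not meant. What is shaped like the new0 but purple is not meant.

How it is judged:
On the way, in this order (a step that is already met when the one before it is completed fails the run):
1. the cover is raised fully (over 1.45 rad) (value of joint cover above 1.45 rad), for 0.2 s.
2. with the cover still up, every red drive is in the tray and every blue drive is seated in a pocket (((horizontal distance between new0 and pocket0 below 0.0045 m and z of new0 in the frame of pocket0 below 0.003 m and angle between the x axis of new0 and the x axis of pocket0, either way round below 0.08 rad and angle between new0's own z axis and vertical below 0.06 rad) or (horizontal distance between new0 and pocket1 below 0.0045 m and z of new0 in the frame of pocket1 below 0.003 m and angle between the x axis of new0 and the x axis of pocket1, either way round below 0.08 rad and angle between new0's own z axis and vertical below 0.06 rad) or (horizontal distance between new0 and pocket2 below 0.0045 m and z of new0 in the frame of pocket2 below 0.003 m and angle between the x axis of new0 and the x axis of pocket2, either way round below 0.08 rad and angle between new0's own z axis and vertical below 0.06 rad)) and ((horizontal distance between new1 and pocket0 below 0.0045 m and z of new1 in the frame of pocket0 below 0.003 m and angle between the x axis of new1 and the x axis of pocket0, either way round below 0.08 rad and angle between new1's own z axis and vertical below 0.06 rad) or (horizontal distance between new1 and pocket1 below 0.0045 m and z of new1 in the frame of pocket1 below 0.003 m and angle between the x axis of new1 and the x axis of pocket1, either way round below 0.08 rad and angle between new1's own z axis and vertical below 0.06 rad) or (horizontal distance between new1 and pocket2 below 0.0045 m and z of new1 in the frame of pocket2 below 0.003 m and angle between the x axis of new1 and the x axis of pocket2, either way round below 0.08 rad and angle between new1's own z axis and vertical below 0.06 rad)) and ((horizontal distance between new2 and pocket0 below 0.0045 m and z of new2 in the frame of pocket0 below 0.003 m and angle between the x axis of new2 and the x axis of pocket0, either way round below 0.08 rad and angle between new2's own z axis and vertical below 0.06 rad) or (horizontal distance between new2 and pocket1 below 0.0045 m and z of new2 in the frame of pocket1 below 0.003 m and angle between the x axis of new2 and the x axis of pocket1, either way round below 0.08 rad and angle between new2's own z axis and vertical below 0.06 rad) or (horizontal distance between new2 and pocket2 below 0.0045 m and z of new2 in the frame of pocket2 below 0.003 m and angle between the x axis of new2 and the x axis of pocket2, either way round below 0.08 rad and angle between new2's own z axis and vertical below 0.06 rad)) and x of old0 in the frame of tray between -0.116 and 0.116 m and y of old0 in the frame of tray between -0.061 and 0.061 m and z of each of old0, old1, old2 in the frame of tray below 0.022 m and x of old1 in the frame of tray between -0.116 and 0.116 m and y of old1 in the frame of tray between -0.061 and 0.061 m and x of old2 in the frame of tray between -0.116 and 0.116 m and y of old2 in the frame of tray between -0.061 and 0.061 m and value of joint cover above 1 rad), for 0.2 s.
3. the cover is lowered onto its stop (value of joint cover below 0.03 rad), for 0.2 s.
4. the start button is pressed with the cover shut (value of joint start above 0.004 m and value of joint cover below 0.05 rad).
At the end, for the whole second after the job is handed in: Every blue drive lies flat in a pocket of its own (within 4.5 mm of the pocket's centre, 3 mm of its floor, 0.08 rad of its axis, fins up), every red drive lies inside the tray, all at rest; the cover is shut (under 0.05 rad) and the start button is up again (((horizontal distance between new0 and pocket0 below 0.0045 m and z of new0 in the frame of pocket0 below 0.003 m and angle between the x axis of new0 and the x axis of pocket0, either way round below 0.08 rad and angle between new0's own z axis and vertical below 0.06 rad) or (horizontal distance between new0 and pocket1 below 0.0045 m and z of new0 in the frame of pocket1 below 0.003 m and angle between the x axis of new0 and the x axis of pocket1, either way round below 0.08 rad and angle between new0's own z axis and vertical below 0.06 rad) or (horizontal distance between new0 and pocket2 below 0.0045 m and z of new0 in the frame of pocket2 below 0.003 m and angle between the x axis of new0 and the x axis of pocket2, either way round below 0.08 rad and angle between new0's own z axis and vertical below 0.06 rad)) and ((horizontal distance between new1 and pocket0 below 0.0045 m and z of new1 in the frame of pocket0 below 0.003 m and angle between the x axis of new1 and the x axis of pocket0, either way round below 0.08 rad and angle between new1's own z axis and vertical below 0.06 rad) or (horizontal distance between new1 and pocket1 below 0.0045 m and z of new1 in the frame of pocket1 below 0.003 m and angle between the x axis of new1 and the x axis of pocket1, either way round below 0.08 rad and angle between new1's own z axis and vertical below 0.06 rad) or (horizontal distance between new1 and pocket2 below 0.0045 m and z of new1 in the frame of pocket2 below 0.003 m and angle between the x axis of new1 and the x axis of pocket2, either way round below 0.08 rad and angle between new1's own z axis and vertical below 0.06 rad)) and ((horizontal distance between new2 and pocket0 below 0.0045 m and z of new2 in the frame of pocket0 below 0.003 m and angle between the x axis of new2 and the x axis of pocket0, either way round below 0.08 rad and angle between new2's own z axis and vertical below 0.06 rad) or (horizontal distance between new2 and pocket1 below 0.0045 m and z of new2 in the frame of pocket1 below 0.003 m and angle between the x axis of new2 and the x axis of pocket1, either way round below 0.08 rad and angle between new2's own z axis and vertical below 0.06 rad) or (horizontal distance between new2 and pocket2 below 0.0045 m and z of new2 in the frame of pocket2 below 0.003 m and angle between the x axis of new2 and the x axis of pocket2, either way round below 0.08 rad and angle between new2's own z axis and vertical below 0.06 rad)) and x of old0 in the frame of tray between -0.116 and 0.116 m and y of old0 in the frame of tray between -0.061 and 0.061 m and z of each of old0, old1, old2 in the frame of tray below 0.022 m and x of old1 in the frame of tray between -0.116 and 0.116 m and y of old1 in the frame of tray between -0.061 and 0.061 m and x of old2 in the frame of tray between -0.116 and 0.116 m and y of old2 in the frame of tray between -0.061 and 0.061 m and linear speed of each of new0, new1, new2, old0, old1, old2 below 0.02 m/s and value of joint cover below 0.05 rad and value of joint start below 0.002 m); the robot touches nothing.
It fails at once if a drive is squeezed or pressed too hard (both fingers' contact forces together over 90 N) (contact force between the fingers and new0 above 90 N or contact force between the fingers and new1 above 90 N or contact force between the fingers and new2 above 90 N or contact force between the fingers and old0 above 90 N or contact force between the fingers and old1 above 90 N or contact force between the fingers and old2 above 90 N).
It fails at once if the cover slams (closing faster than 1.2 rad/s within 0.25 rad of its stop) (value of joint cover below 0.25 rad and velocity of joint cover below -1.2 rad/s).
It fails at once if the start button is pressed with the cover up (value of joint start above 0.004 m and value of joint cover above 0.15 rad).
It fails at once if the mug, mouse or controller is pushed more than 30 mm (distance of any of mug, mouse, controller from where it was at the start of the episode above 0.03 m).
Of new0, new1, new2 only 2 to 3 are there at a start; the rules pass over those that are not, and their reading is None.
Of old0, old1, old2 only 1 to 3 are there at a start; the rules pass over those that are not, and their reading is None.
At some moment in a run one of new0, new1, new2 may be knocked a few centimetres aside while the robot is not near it.
Once in a run the grip may slacken for a moment while it holds something.
It also fails if it takes over 210 s, if anything falls off the work surface, if the arm or the gripper's body presses on something with over 40 N, if the wrist force passes 120 N, or if a joint passes its speed limit or range.

## Robot

A 7-joint arm with a two-finger parallel gripper is mounted at the origin on the work surface. World frame = base frame: x ahead of the robot, y to its left, z up, the work surface at z = 0. Lengths are in m, angles in rad, forces in N, time in s.
With the tool pointing down it reaches from about 0.425 to 0.925 m from the base axis. Payload 6.8 kg.
Tool frame: the origin (TCP) lies midway between the tips of the shut fingers; the grasp point (between the pads) lies 19 mm behind it (bot.hold_point_z is the distance from the TCP to the grasp point, in m); z points along the fingers, y is the line along which they close (so a half turn about z gives the same grasp; the last joint's range is limited). The gripper opens to 85 mm and grips with 20 to 120 N. Pads are 22 mm wide; open, the fingers measure 114 mm over their backs; the gripper's body (76 mm by 85 mm) begins 54 mm behind the grasp point. The pads swing forward as they close: fully open they stand 13 mm farther back than shut.
Start: joints at [-1.389, 0.477, 0.022, 1.555, -0.011, 1.109, -0.083], TCP at [0.193, 0.647, 0.231] pointing down, gripper open.
Joint ranges: [-2.96, 2.96], [-0.34, 2.1], [-1.41, 1.46], [0.24, 2.44], [-1.37, 4.51], [0.17, 1.92], [-2.96, 2.96]. Speed limits (rad/s): [2.39, 2.39, 3.14, 3.14, 3.14, 3.14, 3.14].

## Interface

Orientations are given as a unit quaternion [w, x, y, z].
In Python, from station import bot gives the robot as it stands. The module is installed in compiled form; this text tells all that it offers.
- The arm moves only by the tool step_arm, never from a script. Its argument "increments" is a list that holds one entry, the list of rows, each a list of 7 numbers: the opening, from -1 (shut) to 1 (fully open), then the shift along the tool's x, y, z in mm, then the turn, a rotation vector about the tool's x, y, z in degrees. In form: [[[grip, x, y, z, ax, ay, az], ...]]. A call has 1 to 10 rows; each row is the pose to reach, as a shift and turn from the pose commanded when the call began, along the tool's axes at that moment; what a row does not reach only later rows make up. A row lasts 1/12 s, in which the tool goes at most 41.7 mm and 7.16 degrees, less where a joint would pass 70% of its speed; a pose out of reach is approached as far as the arm can. A call with a gripper value outside its range is refused whole. The fingers move at their own pace and stop on an object; "force" is the grip in N (left out, the last holds). Time passes only in rows, so rows that repeat a pose let the fingers close. It gives the time, the measured TCP pose, the force, the opening and the grip force at its end, in the units of the state.
- bot.get_obs(): the state, without advancing time (a new reading comes with each control period).
- bot.read_camera(name): name is "side" or "top"; returns a dict with "image" (420x560x3 uint8, red, green, blue), "camera_matrix" (3x3 intrinsics, pixels), "R" (3x3) and "t" (3): a world point X has camera coordinates R X + t. Camera axes: x right, y down, z forward; pixel columns grow to the right and rows downward; lengths in m; the calibration is good to about 2 mm. A picture is of the moment at which its call begins. There is no depth.
- bot.hand_in(): hands the job in; it is judged then, once.
The state is a dict: "t": time; "q": joint angles; "joint_vel": joint speeds; "joint_torque": joint torques, N m; "eef_pos": TCP position; "tool_rot": TCP orientation; "contact_force": force on the tool from outside, world axes, zero at the start; "torque": the same for the moment, N m; "gripper_width": opening from 0.0 (shut) to 1.0 (fully open); "grasp_force": force on a finger pad.
Only numpy, scipy, OpenCV 4.12 (cv2) and the standard library are available. Lean on these libraries where they do the work, as an engineer would, in place of code of your own. Each camera call takes 0.05 s, during which the arm holds its last target. There are 200 camera calls.

## Working session

There is one attempt and no reset: what is moved stays moved. The work goes in short steps, Python scripts to look and compute and a tool call to move; the robot and the scene stay as the last step left them, time stands still between calls to the robot, and variables do not carry over. Pictures are saved under pics/ and viewed, at most 14 in all, crops included, and the job is handed in when it is done.

Besides the shell and the picture viewer there is one more tool, called after ">>>" as name([rows], argument=value, ...), one row to a line, values as JSON. step_arm: Moves the arm, as the interface text tells. Its arguments: {"type":"object","properties":{"increments":{"type":"array"},"force":{"type":"number"}},"required":["increments"]}

```bash
mkdir -p pics; ls; python3 - <<'E'
from station import bot
import cv2
o=bot.get_obs()
print({k:o[k] for k in('t','eef_pos','tool_rot','gripper_width','contact_force')},bot.hold_point_z)
for n in('side','top'):
    c=bot.read_camera(n);cv2.imwrite(f'pics/{n}0.png',c['image'][:,:,::-1]);print(n,c['camera_matrix'].tolist(),c['R'].tolist(),c['t'].tolist())
E
```

```text
pics
{'t': 0.0, 'eef_pos': array([0.19272056, 0.64627548, 0.23029535]), 'tool_rot': array([-7.11677948e-05,  1.44381171e-01,  9.89521694e-01, -9.42795174e-04]), 'gripper_width': 1.0000727081892604, 'contact_force': array([-0.25970878,  0.40104811, -0.91682595])} 0.0187
side [[541.2642852628819, 0.0, 278.0341657011335], [0.0, 541.2642852628819, 204.84546664784799], [0.0, 0.0, 1.0]] [[0.7007724800195976, -0.7131898476867834, -0.016678501242189517], [-0.43647142995628313, -0.4101447787516721, -0.8007958237245367], [0.5642788513484274, 0.5684553646674859, -0.5987051664230527]] [-0.3728586964853327, 0.248844954632753, 1.3719666698598258]
top [[482.75033797933565, 0.0, 280.8633653980906], [0.0, 482.75033797933565, 214.47862096033836], [0.0, 0.0, 1.0]] [[0.02390259119738136, -0.999687495477283, -0.007319666686985867], [-0.9872143347065483, -0.022448881555015746, -0.15780971157326298], [0.15759607699418932, 0.010998140901378805, -0.9874424122007093]] [-0.0410185625170505, 0.5162375468972393, 1.1423012016079368]
```

View pics/top0.png

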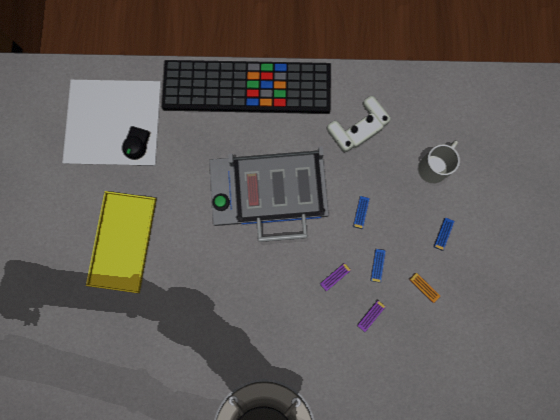

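View pics/side0.png

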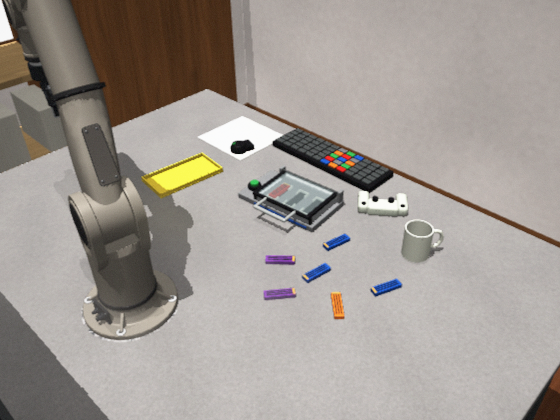

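The top view shows the red drive at (253,190) in the left pocket, with empty pockets at (278,188) and (304,186) and the green button at (221,202). The handle is at (283,237) and the tray at (121,242).

Candidates for new drives, by pixel:
- **Blue:** (361,212), (378,265), (444,234). I choose these three, going by the description.
- **Purple:** (335,277), (371,316). Not wanted.
- **Orange:** (425,288). Not wanted.
- **Blue keyboard keys:** (281,68). Not drives.

The mouse (135,143), controller (361,125) and mug (440,162) are to be avoided.

```bash
cat > h.py <<'E'
import numpy as np, cv2
from station import bot
def cast(c,uv,z):
    uv=np.atleast_2d(np.asarray(uv,float)); K,R,t=map(np.asarray,(c['camera_matrix'],c['R'],c['t']))
    d=np.c_[uv,np.ones(len(uv))]@np.linalg.inv(K).T@R; o=-R.T@t
    return o+d*((z-o[2])/d[:,2])[:,None]
def proj(c,X):
    p=np.atleast_2d(X)@np.asarray(c['R']).T+c['t']; p=p@np.asarray(c['camera_matrix']).T; return p[:,:2]/p[:,2:]
def tri(cs,uvs):
    A=[];b=[]
    for c,uv in zip(cs,uvs):
        K,R,t=map(np.asarray,(c['camera_matrix'],c['R'],c['t'])); P=K@np.c_[R,t]
        for i in (0,1):
            r=P[i]-uv[i]*P[2]; A.append(r[:3]); b.append(-r[3])
    return np.linalg.lstsq(np.array(A),np.array(b),rcond=None)[0]
def hsv(c): return cv2.cvtColor(c['image'],cv2.COLOR_RGB2HSV)
def rects(c,lo,hi,z,amin=60,roi=None):
    m=cv2.inRange(hsv(c),lo,hi)
    if roi: k=np.zeros_like(m);k[roi[1]:roi[3],roi[0]:roi[2]]=1;m*=k
    m=cv2.morphologyEx(m,cv2.MORPH_CLOSE,np.ones((3,3)))
    out=[]
    n,l,s,ce=cv2.connectedComponentsWithStats(m)
    for i in range(1,n):
        if s[i,4]<amin: continue
        v,u=np.nonzero(l==i); X=cast(c,np.c_[u,v],z)[:,:2]
        (x,y),(w,h),a=cv2.minAreaRect((X*1000).astype(np.float32))
        if w<h: w,h,a=h,w,a-90
        out.append((ce[i].round(0),round(x,1),round(y,1),round(w,1),round(h,1),round((a+90)%180-90,1)))
    return out
BLUE=((100,120,40),(130,255,255)); GOLD=((12,80,90),(32,255,255))
RED=((0,60,60),(10,255,255)); GREEN=((50,120,30),(90,255,255)); YEL=((22,150,60),(34,255,255))
def go(x,y,z,yaw=None):
    "print row shift mm / turn deg from now to a tool-down pose; yaw=angle of tool y-axis line in deg"
    from scipy.spatial.transform import Rotation as Ro
    o=bot.get_obs(); q=o['tool_rot']; R0=Ro.from_quat([q[1],q[2],q[3],q[0]])
    d=R0.inv().apply(np.array([x,y,z])-o['eef_pos'])*1000
    s='shift '+str(d.round(1))
    if yaw is not None:
        b=None
        for k in (0,180,-180,360):
            a=np.radians(yaw+k); ty=np.array([np.cos(a),np.sin(a),0]); tz=np.array([0,0,-1.]); tx=np.cross(ty,tz)
            v=(R0.inv()*Ro.from_matrix(np.c_[tx,ty,tz])).as_rotvec(degrees=True)
            if b is None or np.linalg.norm(v)<np.linalg.norm(b): b=v
        s+=' turn '+str(b.round(2))+f" q7 {np.degrees(o['q'][6]):.0f}"
    print(s)
def st():
    o=bot.get_obs(); q=o['tool_rot']
    from scipy.spatial.transform import Rotation as Ro
    R=Ro.from_quat([q[1],q[2],q[3],q[0]]).as_matrix()
    print('t',round(o['t'],2),'p',(o['eef_pos']*1000).round(1),'yaw_y',np.degrees(np.arctan2(R[1,1],R[0,1])).round(1),'tilt',R[2,2].round(4),'F',np.round(o['contact_force'],1),'w',round(o['gripper_width'],3),'g',np.round(o['grasp_force'],1),'q',np.round(o['q'],2))
E
python3 - <<'E'
from h import *
ct=bot.read_camera('top');cs=bot.read_camera('side')
for n,c in(('top',ct),('side',cs)):
    print(n,'blue');[print(r) for r in rects(c,*BLUE,.010)]
print('gold');[print(r) for r in rects(ct,*GOLD,.012,4,(340,180,470,290))]
print('red');[print(r) for r in rects(ct,*RED,.03,30,(235,150,330,230))]
print('yel');[print(r) for r in rects(ct,*YEL,.018,300)]
g=[]
for c in(ct,cs):
    m=cv2.inRange(hsv(c),*GREEN); n,l,s,ce=cv2.connectedComponentsWithStats(m); k=[i for i in range(1,n) if s[i,4]>40 and ((195<ce[i][0]<235 and ce[i][1]>190) if c is ct else (ce[i][0]<265 and ce[i][1]>170))]; print([ (s[i],ce[i]) for i in k]); g.append(ce[k[0]])
print('button',tri((ct,cs),g))
im=ct['image'][140:250,200:340,::-1]; cv2.imwrite('pics/dock.png',cv2.resize(im,None,fx=5.4,fy=5.4,interpolation=cv2.INTER_CUBIC))
im=ct['image'][195:305,340:470,::-1]; cv2.imwrite('pics/dr.png',cv2.resize(im,None,fx=5,fy=5,interpolation=cv2.INTER_CUBIC))
E
```

```text
top blue
(array([280.,  67.]), 916.8, -16.9, 31.8, 22.5, -88.8)
(array([266.,  84.]), 868.5, 18.8, 31.7, 22.3, -88.8)
(array([252., 102.]), 819.3, 54.0, 31.6, 19.3, -88.8)
(array([361., 210.]), 537.1, -230.4, 71.7, 23.6, -12.5)
(array([444., 232.]), 486.4, -437.0, 73.3, 24.0, -21.7)
(array([378., 264.]), 403.6, -271.3, 74.3, 23.8, -9.3)
side blue
(array([337., 241.]), 531.2, -232.1, 85.6, 31.4, -12.7)
(array([317., 272.]), 399.0, -273.0, 83.2, 30.3, -9.1)
(array([387., 287.]), 480.7, -437.6, 83.1, 30.4, -21.7)
gold
(array([358., 226.]), 496.9, -222.1, 15.0, 5.0, -88.7)
(array([439., 247.]), 449.3, -422.6, 16.8, 5.6, 72.5)
(array([346., 267.]), 394.2, -193.6, 18.9, 5.3, 45.8)
(array([420., 282.]), 357.1, -376.0, 57.3, 24.7, 45.2)
(array([376., 280.]), 364.1, -266.0, 14.7, 4.9, -88.6)
red
(array([252., 181.]), 598.7, 46.0, 40.1, 22.7, 8.2)
yel
(array([121., 242.]), 445.4, 365.6, 239.5, 133.1, -6.5)
[(array([214, 195,  12,  12, 110], dtype=int32), array([219.87272727, 200.86363636]))]
[(array([250, 180,   9,   7,  51], dtype=int32), array([253.96078431, 183.09803922]))]
button [0.54842884 0.12293668 0.035681  ]
```

View pics/dock.png

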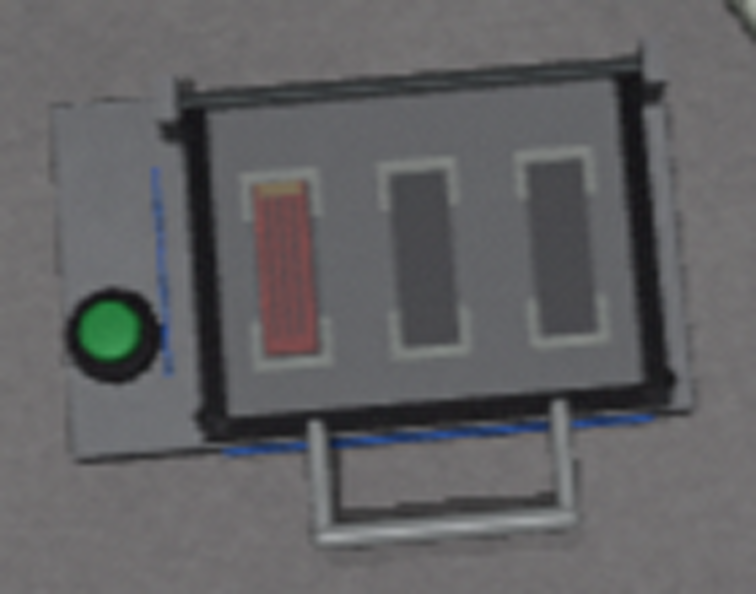

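View pics/dr.png

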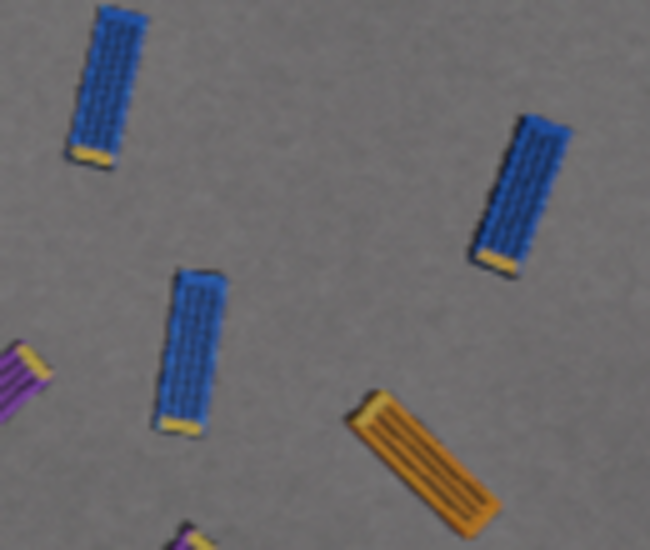

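The dock crop shows the handle bar from crop px (325,533) to (575,515). The red drive is centred at (285,267), and the empty pocket floors are at (426,258) and (563,247). The drives crop confirms three blue finned drives, each with a gold end, lying flat fins up and separate from the orange and purple ones.

```bash
python3 - <<'E'
from h import *
c=bot.read_camera('top')
f=lambda P:(np.array(P)+.5)/5.4-.5+[200,140]
h=cast(c,f([(325,536),(575,518)]),.049)*1000
fl=cast(c,f([(390,172),(450,168),(462,342),(402,348)]),.02)*1000
f2=cast(c,f([(528,160),(586,155),(600,333),(540,340)]),.02)*1000
r=cast(c,f([(252,180),(305,178),(320,352),(265,358)]),.032)*1000
b=cast(c,f([(50,105),(75,460),(690,408),(665,108)]),.02)*1000
for n,a in(('handle',h),('p1',f2),('p2',fl),('red',r),('box',b)):print(n,a.mean(0).round(1),a[:,:2].round(0).tolist())
print('hy',np.degrees(np.arctan2(*(h[0]-h[1])[1::-1])), 'boxyaw',np.degrees(np.arctan2(*(b[1]-b[2])[1::-1])))
th=np.radians(np.degrees(np.arctan2(*(b[1]-b[2])[1::-1]))-90);X=np.array([np.cos(th),np.sin(th)]);Y=np.array([-X[1],X[0]])
O=b.mean(0)[:2]-25*Y; print('O',O,'th',np.degrees(th))
for n,a in(('handle',h),('p1',f2),('p2',fl),('red',r)): d=a.mean(0)[:2]-O;print(n,d@X,d@Y)
bl=np.array([548.4,122.9])-O; print(bl@X,bl@Y)
st()
E
```

```text
handle [460.3 -35.4  49. ] [[455.0, 20.0], [466.0, -91.0]]
p1 [596.2 -85.   20. ] [[637.0, -68.0], [640.0, -95.0], [556.0, -103.0], [552.0, -75.0]]
p2 [589.8 -21.1  20. ] [[630.0, -3.0], [633.0, -31.0], [550.0, -39.0], [546.0, -11.0]]
red [581.3  43.4  32. ] [[622.0, 60.0], [623.0, 36.0], [542.0, 26.0], [538.0, 51.0]]
box [583.7   5.   20. ] [[659.0, 158.0], [491.0, 138.0], [521.0, -145.0], [664.0, -132.0]]
hy 95.4620597079702 boxyaw 96.1937271411929
O [586.40700725 -19.90121908] th 6.193727141192895
handle -127.00263531787132 -1.784796907358206
p1 2.7419982713775637 -65.8222819170001
p2 3.239566928829631 -1.520804763608627
red 1.710667431337931 63.51905377425874
-22.378255221558824 146.0682527628808
t 0.25 p [192.8 646.6 230.8] yaw_y 73.4 tilt -1.0 F [-0.1 -0.2 -1.5] w 1.003 g 0.0 q [-1.39  0.48  0.02  1.56 -0.01  1.11 -0.08]
```

```bash
cat >> h.py <<'E'
from scipy.spatial.transform import Rotation as Ro
def plan(*T):
    "legs of tool-down targets (x,y,z mm, yaw of tool y in deg), each from the one before"
    o=bot.get_obs(); q=o['tool_rot']; R0=Ro.from_quat([q[1],q[2],q[3],q[0]]); p=np.array(o['eef_pos'])*1000
    for x,y,z,yaw in T:
        a=np.radians(yaw); ty=np.array([np.cos(a),np.sin(a),0]); tz=np.array([0,0,-1.])
        R1=Ro.from_matrix(np.c_[np.cross(ty,tz),ty,tz]); n=np.array([x,y,z],float)
        print((x,y,z,yaw),'->',R0.inv().apply(n-p).round(1).tolist(),(R0.inv()*R1).as_rotvec(degrees=True).round(1).tolist())
        R0,p=R1,n
E
python3 - <<'E'
from h import *
plan((470,260,240,6),(459,-35,150,6),(459,-35,27,6))
E
```

```text
(470, 260, 240, 6) -> [-376.1, -291.3, -8.9] [-0.0, 0.0, 67.4]
(459, -35, 150, 6) -> [-292.2, -41.8, 90.0] [0.0, 0.0, 0.0]
(459, -35, 27, 6) -> [0.0, 0.0, 123.0] [0.0, 0.0, 0.0]
```

>>> step_arm([
  [[0, -310, -240, -10, 0, 0, 67], [0, -310, -240, -10, 0, 0, 67], [0, -310, -240, -10, 0, 0, 67], [0, -310, -240, -10, 0, 0, 67], [0, -310, -240, -10, 0, 0, 67], [0, -310, -240, -10, 0, 0, 67], [0, -310, -240, -10, 0, 0, 67], [0, -310, -240, -10, 0, 0, 67], [0, -310, -240, -10, 0, 0, 67], [0, -310, -240, -10, 0, 0, 67]],
], force=40)

```text
t: 1.08
eef_pos: [0.4249, 0.3225, 0.2418]
tool_rot: [0.001, 0.672, 0.741, 0.0]
contact_force: [-0.0, -1.0, -0.8]
gripper_width: 0.505
grasp_force: 0.0
```

```bash
python3 - <<'E'
from h import *
st()
plan((459,-35,150,6),(459,-35,27,6))
E
```

```text
t 1.08 p [424.9 322.5 241.8] yaw_y 5.6 tilt -1.0 F [-0.  -1.  -0.8] w 0.505 g 0.0 q [-1.09  0.24  0.38  1.9  -0.1   1.02 -0.57]
(459, -35, 150, 6) -> [-359.0, -1.2, 92.3] [0.1, 0.1, -0.4]
(459, -35, 27, 6) -> [0.0, 0.0, 123.0] [0.0, 0.0, 0.0]
```

>>> step_arm([
  [[0, -359, -1, 92, 0, 0, 0], [0, -359, -1, 92, 0, 0, 0], [0, -359, -1, 92, 0, 0, 0], [0, -359, -1, 92, 0, 0, 0], [0, -359, -1, 92, 0, 0, 0], [0, -359, -1, 92, 0, 0, 0], [0, -359, -1, 92, 0, 0, 0], [0, -359, -1, 92, 0, 0, 0], [0, -359, -1, 92, 0, 0, 0], [0, -359, -1, 92, 0, 0, 0]],
])

```text
t: 1.92
eef_pos: [0.4595, -0.036, 0.1484]
tool_rot: [0.001, 0.67, 0.742, -0.001]
contact_force: [0.8, 1.0, 0.7]
gripper_width: 0.5
grasp_force: 0.0
```

```bash
python3 - <<'E'
from h import *
st()
plan((459,-35,27,6))
c=bot.read_camera('side'); im=c['image'][100:260,200:400,::-1]; cv2.imwrite('pics/s1.png',cv2.resize(im,None,fx=3.5,fy=3.5,interpolation=cv2.INTER_CUBIC))
E
```

```text
t 1.92 p [459.5 -36.  148.4] yaw_y 5.8 tilt -1.0 F [0.8 1.  0.7] w 0.5 g 0.0 q [-0.54  0.26  0.56  2.16 -0.19  0.77  0.25]
(459, -35, 27, 6) -> [1.4, -0.2, 121.4] [-0.1, 0.2, -0.2]
```

View pics/s1.png

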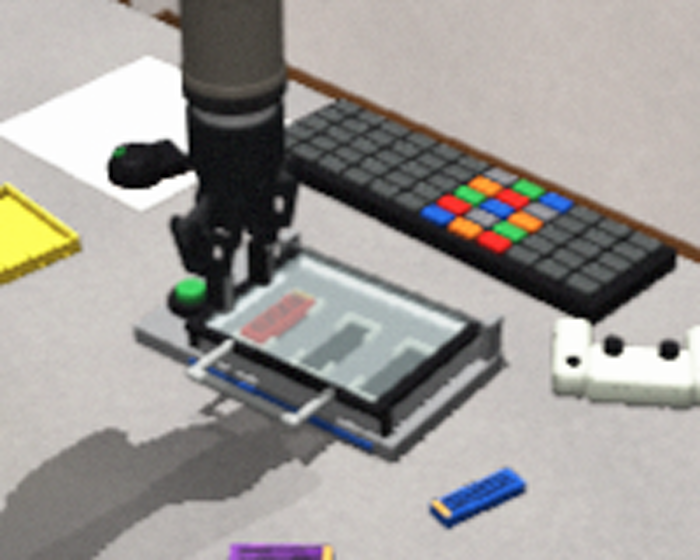

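The side view shows the half-open gripper (crop px 240,280) high above the dock, with the handle bar from (195,370) to (295,415) clear below it. I'll descend and grip the bar.

>>> step_arm([
  [[0, 1, 0, 40, 0, 0, 0], [0, 1, 0, 80, 0, 0, 0], [0, 1, 0, 105, 0, 0, 0], [0, 1, 0, 121, 0, 0, 0], [0, 1, 0, 121, 0, 0, 0], [-1, 1, 0, 121, 0, 0, 0], [-1, 1, 0, 121, 0, 0, 0], [-1, 1, 0, 121, 0, 0, 0], [-1, 1, 0, 121, 0, 0, 0], [-1, 1, 0, 121, 0, 0, 0]],
], force=40)

```text
t: 2.8
eef_pos: [0.4599, -0.0271, 0.0294]
tool_rot: [-0.0, 0.666, 0.746, 0.0]
contact_force: [-3.8, 1.0, 8.5]
gripper_width: 0.121
grasp_force: 39.3
```

```bash
python3 - <<'E'
from h import *
st()
for i in range(1,21):
    t=1.72*i/20; print(i,round(205*(1-np.cos(t))),round(-205*np.sin(t)),end=' | ')
E
```

```text
t 2.8 p [459.9 -27.1  29.4] yaw_y 6.4 tilt -1.0 F [-3.8  1.   8.5] w 0.121 g 39.3 q [-0.41  0.49  0.41  2.23 -0.4   0.5   0.42]
1 1 -18 | 2 3 -35 | 3 7 -52 | 4 12 -69 | 5 19 -85 | 6 27 -101 | 7 36 -116 | 8 47 -130 | 9 58 -143 | 10 71 -155 | 11 85 -166 | 12 100 -176 | 13 115 -184 | 14 131 -191 | 15 148 -197 | 16 165 -201 | 17 183 -204 | 18 200 -205 | 19 218 -205 | 20 235 -203 |
```

>>> step_arm([
  [[-1, 0, 1, -18, 0, 0, 0], [-1, 0, 3, -35, 0, 0, 0], [-1, 0, 7, -52, 0, 0, 0], [-1, 0, 12, -69, 0, 0, 0], [-1, 0, 19, -85, 0, 0, 0], [-1, 0, 27, -101, 0, 0, 0], [-1, 0, 36, -116, 0, 0, 0], [-1, 0, 47, -130, 0, 0, 0], [-1, 0, 58, -143, 0, 0, 0], [-1, 0, 71, -155, 0, 0, 0]],
])

```text
t: 3.63
eef_pos: [0.5247, -0.0203, 0.1837]
tool_rot: [-0.005, 0.667, 0.745, -0.004]
contact_force: [-20.5, 0.1, 16.1]
gripper_width: 0.123
grasp_force: 39.9
```

```bash
python3 - <<'E'
from h import *
st()
E
```

```text
t 3.63 p [524.7 -20.3 183.7] yaw_y 6.3 tilt -0.9999 F [-20.5   0.1  16.1] w 0.123 g 39.9 q [-0.54  0.32  0.57  1.98 -0.22  0.91  0.25]
```

>>> step_arm([
  [[-1, 0, 0, 0, 0, 0, 0], [-1, 0, 0, 0, 0, 0, 0]],
])

```text
t: 3.8
eef_pos: [0.5259, -0.0202, 0.1849]
tool_rot: [-0.005, 0.667, 0.745, -0.003]
contact_force: [-21.5, -1.2, 23.7]
gripper_width: 0.119
grasp_force: 40.7
```

>>> step_arm([
  [[-1, 0, 4, -9, 0, 0, 0], [-1, 0, 11, -15, 0, 0, 0], [-1, 0, 19, -20, 0, 0, 0], [-1, 0, 26, -26, 0, 0, 0]],
])

```text
t: 4.13
eef_pos: [0.5567, -0.0169, 0.2098]
tool_rot: [-0.0, 0.667, 0.745, -0.0]
contact_force: [0.6, -1.8, -6.1]
gripper_width: 0.121
grasp_force: 39.9
```

```bash
python3 - <<'E'
from h import *
st()
c=bot.read_camera('side'); im=c['image'][60:260,180:400,::-1]; cv2.imwrite('pics/s2.png',cv2.resize(im,None,fx=3,fy=3,interpolation=cv2.INTER_CUBIC))
E
```

```text
t 4.13 p [556.7 -16.9 209.8] yaw_y 6.4 tilt -1.0 F [ 0.6 -1.8 -6.1] w 0.121 g 39.9 q [-0.54  0.34  0.57  1.89 -0.22  0.97  0.24]
```

View pics/s2.png

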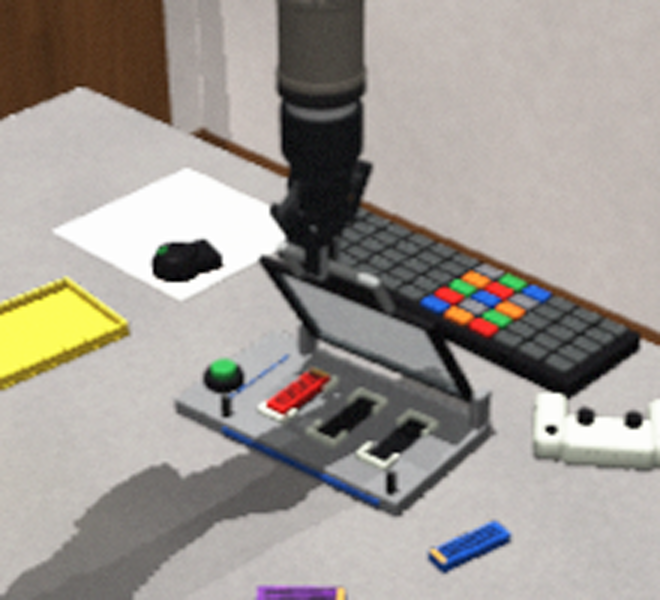

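The cover is held by the handle at about 60 degrees. The red drive (295,395) and two empty pockets (345,415), (395,440) are uncovered, and the wrist load has dropped to about 6 N. I'll carry on along the arc.

>>> step_arm([
  [[-1, 0, 21, -11, 0, 0, 0], [-1, 0, 40, -18, 0, 0, 0], [-1, 0, 61, -24, 0, 0, 0], [-1, 0, 81, -28, 0, 0, 0], [-1, 0, 102, -29, 0, 0, 0], [-1, 0, 123, -28, 0, 0, 0], [-1, 0, 138, -27, 0, 0, 0], [-1, 0, 138, -27, 0, 0, 0], [-1, 0, 138, -27, 0, 0, 0], [-1, 0, 138, -27, 0, 0, 0]],
])

```text
t: 5.02
eef_pos: [0.6948, -0.0023, 0.2377]
tool_rot: [0.002, 0.667, 0.745, 0.001]
contact_force: [1.3, -2.9, 5.4]
gripper_width: 0.118
grasp_force: 41.6
```

```bash
python3 - <<'E'
from h import *
st()
E
```

```text
t 5.02 p [694.8  -2.3 237.7] yaw_y 6.4 tilt -1.0 F [ 1.3 -2.9  5.4] w 0.118 g 41.6 q [-0.45  0.55  0.55  1.53 -0.3   1.15  0.27]
```

>>> step_arm([
  [[0, 0, 0, 0, 0, 0, 0], [0, 0, 0, 0, 0, 0, 0], [0, 0, 0, 0, 0, 0, 0], [0, 0, 0, -35, 0, 0, 0], [0, 0, 0, -65, 0, 0, 0], [0, 0, -30, -75, 0, 0, 0], [0, 0, -70, -75, 0, 0, 0], [0, 0, -110, -75, 0, 0, 0], [0, 0, -150, -75, 0, 0, 0], [0, 0, -190, -75, 0, 0, 0]],
], force=25)

```text
t: 5.85
eef_pos: [0.5025, -0.0222, 0.3106]
tool_rot: [-0.001, 0.666, 0.746, -0.0]
contact_force: [0.4, -0.4, 1.3]
gripper_width: 0.497
grasp_force: 0.0
```

```bash
python3 - <<'E'
from h import *
st()
plan((440,200,250,96))
E
```

```text
t 5.85 p [502.5 -22.2 310.6] yaw_y 6.5 tilt -1.0 F [ 0.4 -0.4  1.3] w 0.497 g 0.0 q [-0.63  0.12  0.61  1.89 -0.07  1.16  0.12]
(440, 200, 250, 96) -> [227.8, -37.0, 60.8] [-0.0, -0.1, -89.5]
```

>>> step_arm([
  [[0.3, 228, -37, 60, 0, 0, -71], [0.3, 228, -37, 60, 0, 0, -71], [0.3, 228, -37, 60, 0, 0, -71], [0.3, 228, -37, 60, 0, 0, -71], [0.3, 228, -37, 60, 0, 0, -71], [0.3, 228, -37, 60, 0, 0, -71], [0.3, 228, -37, 60, 0, 0, -71], [0.3, 228, -37, 60, 0, 0, -71], [0.3, 228, -37, 60, 0, 0, -71], [0.3, 228, -37, 60, 0, 0, -71]],
])

```text
t: 6.68
eef_pos: [0.4418, 0.2003, 0.251]
tool_rot: [-0.001, 0.106, 0.994, -0.0]
contact_force: [0.8, -0.1, 1.0]
gripper_width: 0.649
grasp_force: 0.0
```

```bash
python3 - <<'E'
from h import *
st()
c=bot.read_camera('top')
print('blue');[print(r) for r in rects(c,*BLUE,.011,150)]
print('red');[print(r) for r in rects(c,*RED,.031,30,(235,150,330,230))]
im=c['image'][140:250,200:340,::-1]; cv2.imwrite('pics/dock2.png',cv2.resize(im,None,fx=5.4,fy=5.4,interpolation=cv2.INTER_CUBIC))
E
```

```text
t 6.68 p [441.8 200.3 251. ] yaw_y 77.8 tilt -1.0 F [ 0.8 -0.1  1. ] w 0.649 g 0.0 q [-0.83  0.14  0.3   1.99 -0.05  1.02  0.86]
blue
(array([361., 210.]), 536.9, -230.3, 71.6, 23.6, -12.5)
(array([444., 232.]), 486.3, -436.7, 73.2, 24.0, -21.7)
(array([378., 264.]), 403.5, -271.1, 74.2, 23.8, -9.3)
red
(array([252., 190.]), 581.1, 43.6, 81.0, 25.1, 6.7)
```

View pics/dock2.png

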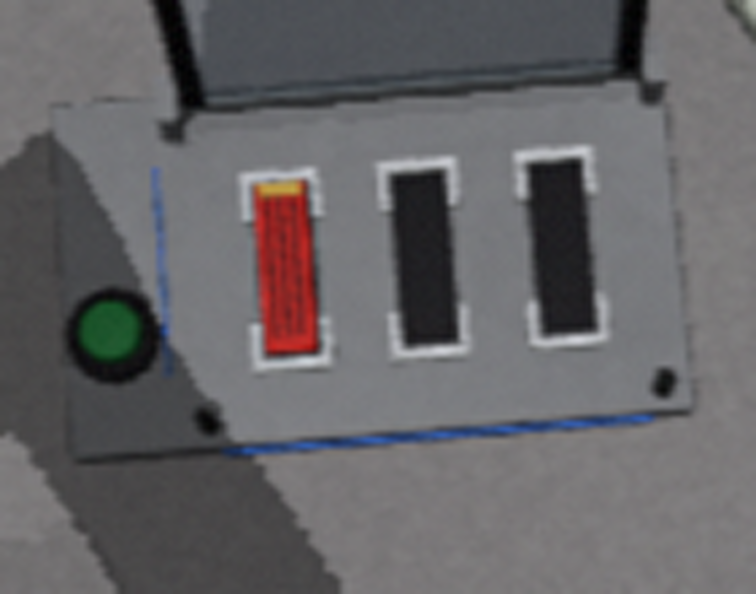

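The cover is fully up (plate seen behind the hinge line at crop y≈95). The three white-rimmed pockets are clear at crop px (285,268) with the red drive, and (423,257), (562,247) empty. Next I'll measure the pockets by mask.

```bash
cat >> h.py <<'E'
def pockets(c):
    "white rim outlines in the dock, cast at rim height; box centre per pocket"
    H=hsv(c); m=cv2.inRange(H,(0,0,165),(180,60,255)); k=np.zeros_like(m);k[160:215,235:318]=1;m*=k
    v,u=np.nonzero(m); out=[]
    X=cast(c,np.c_[u,v],.027)[:,:2]*1000
    for y0 in(43.5,-21,-85):
        s=abs(X[:,1]-y0)<26
        (x,y),(w,h),a=cv2.minAreaRect(X[s].astype(np.float32))
        if w<h: w,h,a=h,w,a-90
        out.append([round(t,1) for t in(x,y,w,h,(a+90)%180-90)])
    return out
E
python3 - <<'E'
from h import *
c=bot.read_camera('top')
print(pockets(c), -np.array(c['R']).T@c['t'])
[print(r) for r in rects(c,(0,0,0),(180,255,62),.02,150,(262,160,320,215))]
cs=bot.read_camera('side')
print('side red');[print(r) for r in rects(cs,*RED,.031,30,(230,150,330,230))]
o=np.array
plan((581,44,150,96.3))
E
```

```text
[[581.5, 43.8, 92.6, 33.9, 6.1], [588.3, -19.6, 92.8, 35.3, 5.4], [595.1, -82.8, 92.6, 35.3, 4.8]] [ 0.33059537 -0.04197998  1.20912371]
(array([303., 185.]), 596.2, -83.7, 80.7, 25.4, 5.9)
(array([278., 187.]), 589.5, -20.0, 80.4, 25.3, 5.3)
side red
(array([279., 190.]), 579.8, 41.2, 83.5, 34.4, 6.0)
(581, 44, 150, 96.3) -> [-169.9, -121.5, 101.0] [0.0, -0.0, -19.0]
```

>>> step_arm([
  [[0, -170, -121, 100, 0, 0, -19], [0, -170, -121, 100, 0, 0, -19], [0, -170, -121, 100, 0, 0, -19], [0, -170, -121, 100, 0, 0, -19], [0, -170, -121, 100, 0, 0, -19], [0, -170, -121, 100, 0, 0, -19], [0, -170, -121, 100, 0, 0, -19], [0, -170, -121, 100, 0, 0, -19], [0, -170, -121, 100, 0, 0, -19]],
], force=25)

```text
t: 7.58
eef_pos: [0.5819, 0.0452, 0.151]
tool_rot: [-0.0, -0.055, 0.999, 0.0]
contact_force: [0.2, 1.0, 0.1]
gripper_width: 0.503
grasp_force: 0.0
```

```bash
python3 - <<'E'
from h import *
st()
plan((581,43.6,21.5,96.1))
E
```

```text
t 7.58 p [581.9  45.2 151. ] yaw_y 96.3 tilt -1.0 F [0.2 1.  0.1] w 0.503 g 0.0 q [-0.45  0.43  0.34  1.87 -0.18  0.87  1.66]
(581, 43.6, 21.5, 96.1) -> [0.9, -1.5, 129.5] [0.0, -0.1, 0.2]
```

>>> step_arm([
  [[0, 1, -1.5, 40, 0, 0, 0], [0, 1, -1.5, 80, 0, 0, 0], [0, 1, -1.5, 110, 0, 0, 0], [0, 1, -1.5, 122, 0, 0, 0], [0, 1, -1.5, 129, 0, 0, 0], [0, 1, -1.5, 129, 0, 0, 0]],
])

```text
t: 8.08
eef_pos: [0.5812, 0.0442, 0.0223]
tool_rot: [-0.0, -0.056, 0.998, 0.0]
contact_force: [0.0, -1.1, -0.4]
gripper_width: 0.502
grasp_force: 0.0
```

>>> step_arm([
  [[-0.3, 0, 0, 0, 0, 0, 0], [-0.5, 0, 0, 0, 0, 0, 0], [-0.6, 0, 0, 0, 0, 0, 0], [-0.7, 0, 0, 0, 0, 0, 0], [-0.7, 0, 0, 0, 0, 0, 0]],
])

```text
t: 8.5
eef_pos: [0.5831, 0.0435, 0.0244]
tool_rot: [0.002, -0.056, 0.998, 0.0]
contact_force: [-0.7, 0.1, 7.9]
gripper_width: 0.271
grasp_force: 25.7
```

```bash
python3 - <<'E'
from h import *
st()
E
```

```text
t 8.5 p [583.1  43.5  24.4] yaw_y 96.4 tilt -1.0 F [-0.7  0.1  7.9] w 0.271 g 25.7 q [-0.38  0.61  0.27  1.94 -0.27  0.62  1.74]
```

>>> step_arm([
  [[-0.7, 0, 0, -10, 0, 0, 0], [-0.7, 0, 0, -40, 0, 0, 0], [-0.7, 0, 0, -80, 0, 0, 0], [-0.7, 0, 0, -115, 0, 0, 0], [-0.7, 0, 0, -115, 0, 0, 0]],
])

```text
t: 8.92
eef_pos: [0.5861, 0.043, 0.1453]
tool_rot: [0.006, -0.055, 0.998, 0.001]
contact_force: [0.9, -0.7, -0.5]
gripper_width: 0.27
grasp_force: 24.8
```

```bash
python3 - <<'E'
from h import *
st()
plan((445,366,110,84),(445,366,13,84))
E
```

```text
t 8.92 p [586.1  43.  145.3] yaw_y 96.3 tilt -0.9999 F [ 0.9 -0.7 -0.5] w 0.27 g 24.8 q [-0.44  0.44  0.34  1.88 -0.19  0.84  1.68]
(445, 366, 110, 84) -> [105.0, 336.6, 34.4] [0.1, 0.7, 12.3]
(445, 366, 13, 84) -> [0.0, 0.0, 97.0] [0.0, 0.0, 0.0]
```

>>> step_arm([
  [[-0.7, 105, 337, 34, 0, 0, 12], [-0.7, 105, 337, 34, 0, 0, 12], [-0.7, 105, 337, 34, 0, 0, 12], [-0.7, 105, 337, 34, 0, 0, 12], [-0.7, 105, 337, 34, 0, 0, 12], [-0.7, 105, 337, 34, 0, 0, 12], [-0.7, 105, 337, 34, 0, 0, 12], [-0.7, 105, 337, 34, 0, 0, 12], [-0.7, 105, 337, 34, 0, 0, 12], [-0.7, 105, 337, 34, 0, 0, 12]],
])

```text
t: 9.75
eef_pos: [0.4357, 0.3731, 0.1035]
tool_rot: [-0.001, 0.044, 0.999, 0.002]
contact_force: [0.0, -0.1, -0.5]
gripper_width: 0.273
grasp_force: 24.8
```

>>> step_arm([
  [[-0.7, 0, 0, 40, 0, 0, 0], [-0.7, 0, 0, 75, 0, 0, 0], [-0.7, 0, 0, 90, 0, 0, 0], [-0.7, 0, 0, 96, 0, 0, 0], [-0.7, 0, 0, 96, 0, 0, 0], [0, 0, 0, 96, 0, 0, 0], [0, 0, 0, 96, 0, 0, 0], [0, 0, 0, 96, 0, 0, 0], [0, 0, 0, 60, 0, 0, 0], [0, 0, 0, 20, 0, 0, 0]],
])

```text
t: 10.58
eef_pos: [0.4381, 0.3647, 0.0822]
tool_rot: [-0.002, 0.049, 0.999, -0.002]
contact_force: [0.7, 0.6, 1.0]
gripper_width: 0.5
grasp_force: 0.0
```

```bash
python3 - <<'E'
from h import *
st()
c=bot.read_camera('top')
print('red');[print(r) for r in rects(c,*RED,.016,30,(60,180,330,300))]
print('blue');[print(r) for r in rects(c,*BLUE,.011,150)]
for g in rects(c,*GOLD,.012,4,(340,180,470,290)): print(g)
E
```

```text
t 10.58 p [438.1 364.7  82.2] yaw_y 84.4 tilt -1.0 F [0.7 0.6 1. ] w 0.5 g 0.0 q [-1.05  0.51  0.32  1.94 -0.23  0.73  0.88]
red
(array([124., 232.]), 468.1, 360.2, 23.1, 7.5, -81.5)
(array([121., 253.]), 415.4, 366.2, 33.0, 23.1, -7.0)
blue
(array([361., 210.]), 536.9, -230.3, 71.6, 23.6, -12.5)
(array([444., 232.]), 486.3, -436.7, 73.2, 24.0, -21.7)
(array([378., 264.]), 403.5, -271.1, 74.2, 23.8, -9.3)
(array([358., 226.]), 496.9, -222.1, 15.0, 5.0, -88.7)
(array([439., 247.]), 449.3, -422.6, 16.8, 5.6, 72.5)
(array([346., 267.]), 394.2, -193.6, 18.9, 5.3, 45.8)
(array([420., 282.]), 357.1, -375.9, 57.3, 24.7, 45.2)
(array([376., 280.]), 364.1, -266.0, 14.7, 4.9, -88.6)
```

The red drive now lies in the tray at about (436,363). Next is the nearest blue drive, at (361,212), measured centre (533,-229).

```bash
python3 - <<'E'
from h import *
plan((475,30,140,82),(532.8,-229.4,100,77.5),(532.8,-229.4,3,77.5))
E
```

```text
(475, 30, 140, 82) -> [-65.8, -333.0, -50.6] [0.4, 0.3, 2.3]
(532.8, -229.4, 100, 77.5) -> [-93.3, -248.8, 40.0] [0.0, 0.0, 4.5]
(532.8, -229.4, 3, 77.5) -> [0.0, 0.0, 97.0] [0.0, 0.0, 0.0]
```

>>> step_arm([
  [[0, 0, -20, -50, 0, 0, 0], [0, -66, -333, -50, 0, 0, 2], [0, -66, -333, -50, 0, 0, 2], [0, -66, -333, -50, 0, 0, 2], [0, -66, -333, -50, 0, 0, 2], [0, -66, -333, -50, 0, 0, 2], [0, -66, -333, -50, 0, 0, 2], [0, -66, -333, -50, 0, 0, 2], [0, -66, -333, -50, 0, 0, 2], [0, -66, -333, -50, 0, 0, 2]],
])

```text
t: 11.47
eef_pos: [0.4732, 0.0209, 0.1344]
tool_rot: [0.001, 0.071, 0.997, -0.001]
contact_force: [-0.0, 0.7, -0.4]
gripper_width: 0.498
grasp_force: 0.0
```

>>> step_arm([
  [[0, -93, -249, 40, 0, 0, 4.5], [0, -93, -249, 40, 0, 0, 4.5], [0, -93, -249, 40, 0, 0, 4.5], [0, -93, -249, 40, 0, 0, 4.5], [0, -93, -249, 40, 0, 0, 4.5], [0, -93, -249, 40, 0, 0, 4.5], [0, -93, -249, 40, 0, 0, 4.5], [0, -93, -249, 40, 0, 0, 4.5], [0, -93, -249, 40, 0, 0, 4.5]],
])

```text
t: 12.22
eef_pos: [0.5318, -0.2318, 0.0933]
tool_rot: [0.0, 0.107, 0.994, -0.0]
contact_force: [0.2, 1.0, 0.6]
gripper_width: 0.498
grasp_force: 0.0
```

```bash
python3 - <<'E'
from h import *
st()
plan((532.8,-229.4,3,77.5))
E
```

```text
t 12.22 p [ 531.8 -231.8   93.3] yaw_y 77.7 tilt -1.0 F [0.2 1.  0.6] w 0.498 g 0.0 q [-0.04  0.53  0.46  1.93 -0.33  0.76  1.96]
(532.8, -229.4, 3, 77.5) -> [-0.4, 2.6, 90.3] [-0.0, 0.0, 0.2]
```

>>> step_arm([
  [[0, 0, 2.5, 40, 0, 0, 0], [0, 0, 2.5, 60, 0, 0, 0], [0, 0, 2.5, 60, 0, 0, 0], [0, 0, 2.5, 60, 0, 0, 0]],
])

```text
t: 12.55
eef_pos: [0.5321, -0.2262, 0.0331]
tool_rot: [-0.001, 0.104, 0.995, 0.001]
contact_force: [-0.2, -0.1, 0.3]
gripper_width: 0.503
grasp_force: 0.0
```

```bash
python3 - <<'E'
from h import *
st()
plan((532.8,-229.4,3,77.5))
E
```

```text
t 12.55 p [ 532.1 -226.2   33.1] yaw_y 78.0 tilt -1.0 F [-0.2 -0.1  0.3] w 0.503 g 0.0 q [-0.01  0.62  0.4   1.95 -0.38  0.65  2.  ]
(532.8, -229.4, 3, 77.5) -> [-1.4, -3.0, 30.1] [0.1, -0.1, 0.5]
```

>>> step_arm([
  [[0, -1.4, -3, 20, 0, 0, 0.5], [0, -1.4, -3, 30, 0, 0, 0.5], [0, -1.4, -3, 30, 0, 0, 0.5], [-0.3, -1.4, -3, 30, 0, 0, 0.5], [-0.5, -1.4, -3, 30, 0, 0, 0.5], [-0.6, -1.4, -3, 30, 0, 0, 0.5], [-0.7, -1.4, -3, 30, 0, 0, 0.5], [-0.7, -1.4, -3, 30, 0, 0, 0.5], [-0.7, -1.4, -3, 30, 0, 0, 0.5]],
])

```text
t: 13.3
eef_pos: [0.5339, -0.2315, 0.0044]
tool_rot: [0.001, 0.11, 0.994, 0.0]
contact_force: [-0.2, 0.7, 7.3]
gripper_width: 0.272
grasp_force: 25.6
```

```bash
python3 - <<'E'
from h import *
st()
c=bot.read_camera('top')
print('blue');[print(r) for r in rects(c,*BLUE,.011,30,(330,180,480,300))]
E
```

```text
t 13.3 p [ 533.9 -231.5    4.4] yaw_y 77.4 tilt -1.0 F [-0.2  0.7  7.3] w 0.272 g 25.6 q [ 0.02  0.66  0.37  1.95 -0.41  0.6   2.02]
blue
(array([444., 232.]), 486.3, -436.7, 73.2, 24.0, -21.7)
```

>>> step_arm([
  [[-0.7, 0, 0, -10, 0, 0, 0], [-0.7, 0, 0, -40, 0, 0, 0], [-0.7, 0, 0, -80, 0, 0, 0], [-0.7, 0, 0, -100, 0, 0, 0], [-0.7, 0, 0, -100, 0, 0, 0]],
])

```text
t: 13.77
eef_pos: [0.5361, -0.2331, 0.1087]
tool_rot: [0.004, 0.11, 0.994, -0.001]
contact_force: [0.6, 0.3, -0.5]
gripper_width: 0.27
grasp_force: 24.9
```

```bash
python3 - <<'E'
from h import *
st()
plan((597,-83.1,90,96.1))
c=bot.read_camera('top')
print('blue');[print(r) for r in rects(c,*BLUE,.011,30,(330,180,480,300))]
E
```

```text
t 13.77 p [ 536.1 -233.1  108.7] yaw_y 77.4 tilt -1.0 F [ 0.6  0.3 -0.5] w 0.27 g 24.9 q [-0.06  0.51  0.47  1.91 -0.32  0.78  1.94]
(597, -83.1, 90, 96.1) -> [-26.4, 159.7, 18.9] [-0.1, 0.5, -18.7]
blue
(array([444., 232.]), 486.3, -436.7, 73.2, 24.0, -21.7)
```

>>> step_arm([
  [[-0.7, -26, 159, 19, 0, 0, -19], [-0.7, -26, 159, 19, 0, 0, -19], [-0.7, -26, 159, 19, 0, 0, -19], [-0.7, -26, 159, 19, 0, 0, -19], [-0.7, -26, 159, 19, 0, 0, -19], [-0.7, -26, 159, 19, 0, 0, -19], [-0.7, -26, 159, 19, 0, 0, -19], [-0.7, -26, 159, 19, 0, 0, -19], [-0.7, -26, 159, 19, 0, 0, -19], [-0.7, -26, 159, 19, 0, 0, -19]],
])

```text
t: 14.65
eef_pos: [0.5928, -0.0835, 0.0843]
tool_rot: [-0.0, -0.055, 0.999, -0.0]
contact_force: [-0.8, -0.5, -1.0]
gripper_width: 0.269
grasp_force: 24.9
```

```bash
python3 - <<'E'
from h import *
st()
plan((597,-83.1,45,96.1))
E
```

```text
t 14.65 p [592.8 -83.5  84.3] yaw_y 96.3 tilt -1.0 F [-0.8 -0.5 -1. ] w 0.269 g 24.9 q [-0.24  0.55  0.36  1.88 -0.27  0.76  1.96]
(597, -83.1, 45, 96.1) -> [-4.2, -0.1, 39.3] [-0.0, -0.0, 0.2]
```

>>> step_arm([
  [[-0.7, -4, 0, 20, 0, 0, 0], [-0.7, -4, 0, 40, 0, 0, 0], [-0.7, -4, 0, 40, 0, 0, 0], [-0.7, -4, 0, 40, 0, 0, 0], [-0.7, -4, 0, 40, 0, 0, 0]],
])

```text
t: 15.07
eef_pos: [0.5975, -0.0822, 0.0451]
tool_rot: [0.0, -0.055, 0.998, -0.0]
contact_force: [-0.4, 1.1, -0.6]
gripper_width: 0.269
grasp_force: 24.9
```

```bash
python3 - <<'E'
from h import *
st()
plan((597,-83.1,25,96.1))
ct=bot.read_camera('top');cs=bot.read_camera('side')
a=cv2.resize(ct['image'][150:230,250:350,::-1],None,fx=4,fy=4,interpolation=cv2.INTER_CUBIC)
b=cv2.resize(cs['image'][150:250,260:360,::-1],None,fx=4,fy=4,interpolation=cv2.INTER_CUBIC)
k=np.zeros((400,800,3),np.uint8);k[:320,:400]=a;k[:,400:]=b;cv2.imwrite('pics/pl1.png',k)
E
```

```text
t 15.07 p [597.5 -82.2  45.1] yaw_y 96.3 tilt -1.0 F [-0.4  1.1 -0.6] w 0.269 g 24.9 q [-0.22  0.61  0.34  1.89 -0.3   0.69  1.98]
(597, -83.1, 25, 96.1) -> [0.6, -0.8, 20.1] [-0.0, 0.0, 0.2]
```

View pics/pl1.png

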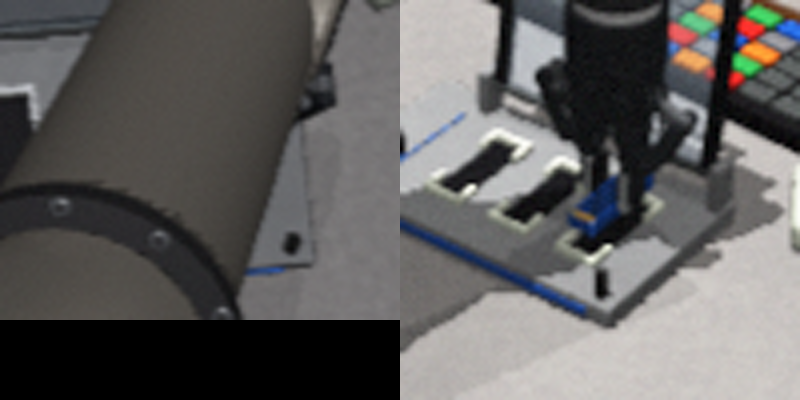

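The side view shows the blue drive held level above the third pocket, with its gold end at (590,217) over the near rim at (583,240). I'll lower it slowly while watching the force.

>>> step_arm([
  [[-0.7, 0.5, -0.8, 8, 0, 0, 0], [-0.7, 0.5, -0.8, 12, 0, 0, 0], [-0.7, 0.5, -0.8, 15, 0, 0, 0], [-0.7, 0.5, -0.8, 17, 0, 0, 0], [-0.7, 0.5, -0.8, 19, 0, 0, 0], [-0.7, 0.5, -0.8, 20, 0, 0, 0], [-0.7, 0.5, -0.8, 20, 0, 0, 0]],
])

```text
t: 15.75
eef_pos: [0.5968, -0.0823, 0.0245]
tool_rot: [-0.0, -0.056, 0.998, 0.0]
contact_force: [-2.0, 0.3, 2.6]
gripper_width: 0.269
grasp_force: 25.2
```

```bash
python3 - <<'E'
from h import *
st()
E
```

```text
t 15.75 p [596.8 -82.3  24.5] yaw_y 96.4 tilt -1.0 F [-2.   0.3  2.6] w 0.269 g 25.2 q [-0.2   0.64  0.32  1.89 -0.32  0.65  1.99]
```

>>> step_arm([
  [[-0.4, 0, 0, 0, 0, 0, 0], [-0.2, 0, 0, 0, 0, 0, 0], [0, 0, 0, 0, 0, 0, 0], [0, 0, 0, 0, 0, 0, 0], [0, 0, 0, -30, 0, 0, 0], [0, 0, 0, -70, 0, 0, 0], [0, 0, 0, -100, 0, 0, 0], [0, 0, 0, -110, 0, 0, 0]],
])

```text
t: 16.42
eef_pos: [0.5995, -0.083, 0.139]
tool_rot: [0.003, -0.056, 0.998, -0.0]
contact_force: [1.1, 0.1, -0.2]
gripper_width: 0.501
grasp_force: 0.0
```

```bash
python3 - <<'E'
from h import *
st()
plan((445,-120,180,90),(400.6,-270.6,80,80.7),(400.6,-270.6,40,80.7))
E
```

```text
t 16.42 p [599.5 -83.  139. ] yaw_y 96.4 tilt -1.0 F [ 1.1  0.1 -0.2] w 0.501 g 0.0 q [-0.26  0.48  0.4   1.84 -0.24  0.86  1.93]
(445, -120, 180, 90) -> [157.4, -19.7, -42.1] [-0.0, 0.4, 6.4]
(400.6, -270.6, 80, 80.7) -> [44.4, -150.6, 100.0] [0.0, 0.0, 9.3]
(400.6, -270.6, 40, 80.7) -> [0.0, 0.0, 40.0] [0.0, 0.0, 0.0]
```

>>> step_arm([
  [[0, 157, -20, -40, 0, 0, 6], [0, 157, -20, -40, 0, 0, 6], [0, 157, -20, -40, 0, 0, 6], [0, 157, -20, -40, 0, 0, 6], [0, 157, -20, -40, 0, 0, 6], [0, 157, -20, -40, 0, 0, 6], [0, 157, -20, -40, 0, 0, 6]],
])

```text
t: 17.0
eef_pos: [0.4439, -0.1194, 0.1745]
tool_rot: [0.001, -0.004, 1.0, 0.0]
contact_force: [1.4, -0.4, -0.3]
gripper_width: 0.499
grasp_force: 0.0
```

```bash
python3 - <<'E'
from h import *
st()
c=bot.read_camera('top')
print('blue');[print(r) for r in rects(c,*BLUE,.031,30,(235,150,330,230))]
[print(r) for r in rects(c,*BLUE,.011,30,(330,180,480,300))]
plan((400.6,-270.6,60,80.7))
cv2.imwrite('pics/t3.png',c['image'][:,:,::-1])
E
```

```text
t 17.0 p [ 443.9 -119.4  174.5] yaw_y 90.4 tilt -1.0 F [ 1.4 -0.4 -0.3] w 0.499 g 0.0 q [-0.3   0.2   0.49  2.14 -0.13  0.83  1.84]
blue
(array([303., 183.]), 596.3, -83.0, 78.4, 25.3, 6.1)
(array([273., 221.]), 502.5, -7.5, 153.4, 3.4, -84.0)
(array([444., 232.]), 486.3, -436.7, 73.2, 24.0, -21.7)
(array([378., 264.]), 403.5, -271.1, 74.2, 23.8, -9.3)
(400.6, -270.6, 60, 80.7) -> [45.0, -151.0, 114.2] [-0.0, 0.1, 9.8]
```

```bash
python3 - <<'E'
from h import *
im=cv2.imread('pics/t3.png')[145:235,225:335]; cv2.imwrite('pics/t3c.png',cv2.resize(im,None,fx=6,fy=6,interpolation=cv2.INTER_CUBIC))
E
```

```text
(no output)
```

View pics/t3c.png

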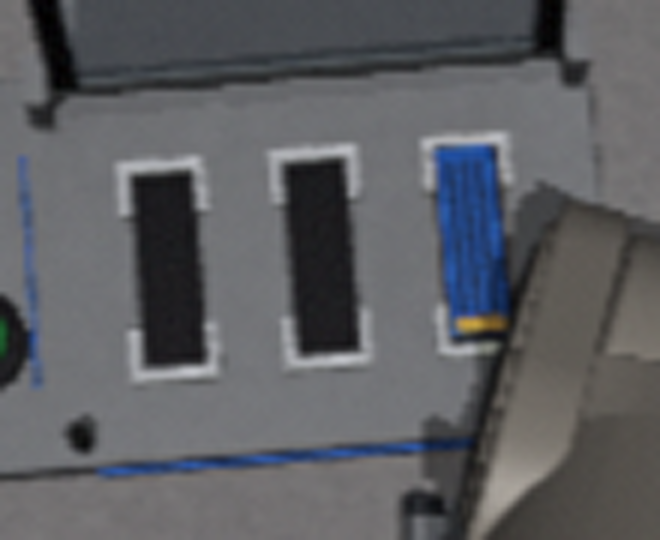

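The drive sits square inside the third pocket's rims (crop px 470,240), slightly toward the far end. Next is the blue drive at (378,264), which is still where it was.

>>> step_arm([
  [[0, 45, -151, 50, 0, 0, 10], [0, 45, -151, 90, 0, 0, 10], [0, 45, -151, 114, 0, 0, 10], [0, 45, -151, 114, 0, 0, 10], [0, 45, -151, 114, 0, 0, 10], [0, 45, -151, 114, 0, 0, 10], [0, 45, -151, 114, 0, 0, 10], [0, 45, -151, 114, 0, 0, 10], [0, 45, -151, 114, 0, 0, 10]],
])

```text
t: 17.8
eef_pos: [0.4007, -0.2701, 0.0606]
tool_rot: [0.001, 0.082, 0.997, 0.0]
contact_force: [0.4, -0.1, 0.2]
gripper_width: 0.501
grasp_force: 0.0
```

```bash
python3 - <<'E'
from h import *
st()
plan((400.6,-270.6,3,80.7))
E
```

```text
t 17.8 p [ 400.7 -270.1   60.6] yaw_y 80.5 tilt -1.0 F [ 0.4 -0.1  0.2] w 0.501 g 0.0 q [ 0.09  0.46  0.46  2.17 -0.36  0.59  2.22]
(400.6, -270.6, 3, 80.7) -> [0.1, -0.5, 57.6] [0.0, 0.1, -0.2]
```

>>> step_arm([
  [[0, 0, -0.5, 30, 0, 0, 0], [0, 0, -0.5, 48, 0, 0, 0], [0, 0, -0.5, 57, 0, 0, 0], [0, 0, -0.5, 57, 0, 0, 0], [-0.3, 0, -0.5, 57, 0, 0, 0], [-0.5, 0, -0.5, 57, 0, 0, 0], [-0.6, 0, -0.5, 57, 0, 0, 0], [-0.7, 0, -0.5, 57, 0, 0, 0], [-0.7, 0, -0.5, 57, 0, 0, 0], [-0.7, 0, -0.5, 57, 0, 0, 0]],
])

```text
t: 18.63
eef_pos: [0.3999, -0.2718, 0.0043]
tool_rot: [0.001, 0.084, 0.996, -0.0]
contact_force: [0.1, 0.9, 7.7]
gripper_width: 0.267
grasp_force: 25.8
```

```bash
python3 - <<'E'
from h import *
st()
E
```

```text
t 18.63 p [ 399.9 -271.8    4.3] yaw_y 80.4 tilt -1.0 F [0.1 0.9 7.7] w 0.267 g 25.8 q [ 0.17  0.56  0.38  2.18 -0.45  0.47  2.29]
```

>>> step_arm([
  [[-0.7, 0, 0, -10, 0, 0, 0], [-0.7, 0, 0, -40, 0, 0, 0], [-0.7, 0, 0, -80, 0, 0, 0], [-0.7, 0, 0, -110, 0, 0, 0], [-0.7, 0, 0, -110, 0, 0, 0]],
])

```text
t: 19.05
eef_pos: [0.4017, -0.2736, 0.1189]
tool_rot: [0.004, 0.084, 0.996, -0.001]
contact_force: [0.8, -0.6, -0.4]
gripper_width: 0.271
grasp_force: 25.0
```

```bash
python3 - <<'E'
from h import *
st()
plan((589,-19.7,85,96.1))
E
```

```text
t 19.05 p [ 401.7 -273.6  118.9] yaw_y 80.3 tilt -1.0 F [ 0.8 -0.6 -0.4] w 0.271 g 25.0 q [ 0.02  0.35  0.55  2.14 -0.28  0.71  2.16]
(589, -19.7, 85, 96.1) -> [-141.7, 281.9, 34.7] [-0.2, 0.5, -15.8]
```

>>> step_arm([
  [[-0.7, -141, 282, 25, 0, 0, -16], [-0.7, -141, 282, 25, 0, 0, -16], [-0.7, -141, 282, 25, 0, 0, -16], [-0.7, -141, 282, 25, 0, 0, -16], [-0.7, -141, 282, 25, 0, 0, -16], [-0.7, -141, 282, 25, 0, 0, -16], [-0.7, -141, 282, 25, 0, 0, -16], [-0.7, -141, 282, 25, 0, 0, -16], [-0.7, -141, 282, 25, 0, 0, -16], [-0.7, -141, 282, 25, 0, 0, -16]],
])

```text
t: 19.88
eef_pos: [0.5853, -0.0153, 0.0881]
tool_rot: [-0.0, -0.058, 0.998, -0.0]
contact_force: [-0.2, -0.9, -0.8]
gripper_width: 0.272
grasp_force: 25.0
```

```bash
python3 - <<'E'
from h import *
st()
plan((587.5,-19.8,45,96.1))
E
```

```text
t 19.88 p [585.3 -15.3  88.1] yaw_y 96.6 tilt -1.0 F [-0.2 -0.9 -0.8] w 0.272 g 25.0 q [-0.38  0.53  0.4   1.91 -0.29  0.75  1.87]
(587.5, -19.8, 45, 96.1) -> [-1.7, -4.8, 43.1] [0.0, -0.0, 0.5]
```

>>> step_arm([
  [[-0.7, -1.7, -4.8, 20, 0, 0, 0.4], [-0.7, -1.7, -4.8, 43, 0, 0, 0.4], [-0.7, -1.7, -4.8, 43, 0, 0, 0.4], [-0.7, -1.7, -4.8, 43, 0, 0, 0.4], [-0.7, -1.7, -4.8, 43, 0, 0, 0.4]],
])

```text
t: 20.3
eef_pos: [0.5872, -0.0228, 0.0463]
tool_rot: [0.0, -0.051, 0.999, -0.0]
contact_force: [-0.0, -0.1, -0.8]
gripper_width: 0.273
grasp_force: 25.0
```

```bash
python3 - <<'E'
from h import *
st()
plan((587.5,-19.8,25,96.1))
E
```

```text
t 20.3 p [587.2 -22.8  46.3] yaw_y 95.9 tilt -1.0 F [-0.  -0.1 -0.8] w 0.273 g 25.0 q [-0.34  0.6   0.37  1.92 -0.33  0.68  1.9 ]
(587.5, -19.8, 25, 96.1) -> [-0.6, 2.9, 21.3] [-0.0, 0.0, -0.2]
```

>>> step_arm([
  [[-0.7, -0.5, 3, 6, 0, 0, 0], [-0.7, -0.5, 3, 12, 0, 0, 0], [-0.7, -0.5, 3, 12, 0, 0, 0], [-0.7, -0.5, 3, 12, 0, 0, 0]],
])

```text
t: 20.63
eef_pos: [0.5873, -0.0184, 0.0332]
tool_rot: [-0.0, -0.052, 0.999, 0.0]
contact_force: [-0.3, -0.7, 0.1]
gripper_width: 0.274
grasp_force: 25.0
```

```bash
python3 - <<'E'
from h import *
st()
plan((587.5,-19.8,25,96.1))
E
```

```text
t 20.63 p [587.3 -18.4  33.2] yaw_y 96.0 tilt -1.0 F [-0.3 -0.7  0.1] w 0.274 g 25.0 q [-0.34  0.62  0.36  1.93 -0.34  0.65  1.9 ]
(587.5, -19.8, 25, 96.1) -> [-0.1, -1.4, 8.2] [0.0, -0.0, -0.1]
```

>>> step_arm([
  [[-0.7, 0, -1.2, 1, 0, 0, 0], [-0.7, 0, -1.2, 3, 0, 0, 0], [-0.7, 0, -1.2, 5, 0, 0, 0], [-0.7, 0, -1.2, 7, 0, 0, 0], [-0.7, 0, -1.2, 8.5, 0, 0, 0], [-0.7, 0, -1.2, 8.5, 0, 0, 0]],
])

```text
t: 21.13
eef_pos: [0.5876, -0.0198, 0.0246]
tool_rot: [-0.0, -0.052, 0.999, 0.0]
contact_force: [0.2, -0.3, -1.2]
gripper_width: 0.276
grasp_force: 25.0
```

```bash
python3 - <<'E'
from h import *
st()
E
```

```text
t 21.13 p [587.6 -19.8  24.6] yaw_y 96.0 tilt -1.0 F [ 0.2 -0.3 -1.2] w 0.276 g 25.0 q [-0.33  0.63  0.35  1.93 -0.35  0.64  1.91]
```

>>> step_arm([
  [[-0.4, 0, 0, 0, 0, 0, 0], [-0.2, 0, 0, 0, 0, 0, 0], [0, 0, 0, 0, 0, 0, 0], [0, 0, 0, 0, 0, 0, 0], [0, 0, 0, -30, 0, 0, 0], [0, 0, 0, -70, 0, 0, 0], [0, 0, 0, -110, 0, 0, 0], [0, 30, -10, -120, 0, 0, 0], [0, 65, -40, -120, 0, 0, 0], [0, 80, -80, -120, 0, 0, 0]],
])

```text
t: 21.97
eef_pos: [0.5158, -0.1007, 0.1455]
tool_rot: [0.0, -0.055, 0.998, 0.001]
contact_force: [0.2, 0.1, -0.6]
gripper_width: 0.499
grasp_force: 0.0
```

```bash
python3 - <<'E'
from h import *
st()
plan((440,-230,150,75),(483.2,-435.4,100,68.3))
E
```

```text
t 21.97 p [ 515.8 -100.7  145.5] yaw_y 96.3 tilt -1.0 F [ 0.2  0.1 -0.6] w 0.499 g 0.0 q [-0.31  0.36  0.47  2.02 -0.23  0.81  1.98]
(440, -230, 150, 75) -> [89.5, -120.2, -4.8] [0.1, -0.0, 21.3]
(483.2, -435.4, 100, 68.3) -> [-94.9, -187.2, 50.0] [0.0, 0.0, 6.7]
```

>>> step_arm([
  [[0, 89, -120, -5, 0, 0, 21], [0, 89, -120, -5, 0, 0, 21], [0, 89, -120, -5, 0, 0, 21], [0, 89, -120, -5, 0, 0, 21], [0, 89, -120, -5, 0, 0, 21], [0, 89, -120, -5, 0, 0, 21], [0, 89, -120, -5, 0, 0, 21]],
])

```text
t: 22.55
eef_pos: [0.4424, -0.2309, 0.1498]
tool_rot: [0.0, 0.13, 0.991, 0.0]
contact_force: [0.7, -0.1, 0.1]
gripper_width: 0.501
grasp_force: 0.0
```

```bash
python3 - <<'E'
from h import *
st()
plan((483.2,-435.4,60,68.3))
c=bot.read_camera('top')
[print(r) for r in rects(c,*BLUE,.031,30,(235,150,330,230))]
[print(r) for r in rects(c,*GOLD,.031,4,(235,150,330,230))]
[print(r) for r in rects(c,*BLUE,.011,30,(330,180,559,350))]
print(pockets(c))
E
```

```text
t 22.55 p [ 442.4 -230.9  149.8] yaw_y 75.0 tilt -1.0 F [ 0.7 -0.1  0.1] w 0.501 g 0.0 q [-0.14  0.33  0.6   2.08 -0.26  0.8   1.93]
(483.2, -435.4, 60, 68.3) -> [-92.1, -187.1, 89.7] [0.0, 0.0, 6.7]
(array([303., 183.]), 599.8, -82.6, 71.5, 25.3, 5.9)
(array([278., 186.]), 591.8, -19.8, 70.6, 25.1, 5.5)
(array([281., 220.]), 504.7, -28.3, 195.4, 3.3, -83.9)
(array([304., 198.]), 560.1, -86.6, 17.4, 2.5, -88.7)
(array([279., 201.]), 552.4, -23.4, 14.9, 5.1, -88.7)
(array([447., 235.]), 484.3, -445.7, 69.9, 8.9, -24.9)
[[581.5, 43.8, 92.2, 33.9, 6.1], [588.0, -19.3, 92.2, 34.5, 6.4], [594.8, -83.3, 92.2, 34.4, 6.0]]
```

```bash
python3 - <<'E'
from h import *
c=bot.read_camera('side')
[print(r) for r in rects(c,*BLUE,.010,30,(300,220,559,400))]
E
```

```text
(array([387., 287.]), 480.7, -437.6, 83.1, 30.4, -21.7)
```

>>> step_arm([
  [[0, -92, -187, 60, 0, 0, 7], [0, -92, -187, 60, 0, 0, 7], [0, -92, -187, 60, 0, 0, 7], [0, -92, -187, 60, 0, 0, 7], [0, -92, -187, 60, 0, 0, 7], [0, -92, -187, 60, 0, 0, 7], [0, -92, -187, 60, 0, 0, 7], [0, -92, -187, 60, 0, 0, 7]],
])

```text
t: 23.32
eef_pos: [0.4829, -0.4347, 0.0889]
tool_rot: [-0.001, 0.19, 0.982, 0.001]
contact_force: [-0.6, -0.1, 0.2]
gripper_width: 0.499
grasp_force: 0.0
```

```bash
python3 - <<'E'
from h import *
st()
c=bot.read_camera('side')
[print(r) for r in rects(c,*BLUE,.010,30,(300,220,559,400))]
plan((483.2,-435.4,30,68.3))
E
```

```text
t 23.32 p [ 482.9 -434.7   88.9] yaw_y 68.1 tilt -1.0 F [-0.6 -0.1  0.2] w 0.499 g 0.0 q [ 0.25  0.65  0.55  1.76 -0.43  0.85  2.19]
(array([387., 287.]), 481.4, -437.8, 84.6, 31.0, -22.1)
(483.2, -435.4, 30, 68.3) -> [-0.7, -1.5, 59.4] [0.1, -0.1, -0.2]
```

>>> step_arm([
  [[0, -0.5, -0.7, 30, 0, 0, 0], [0, -0.5, -0.7, 60, 0, 0, 0], [0, -0.5, -0.7, 60, 0, 0, 0], [0, -0.5, -0.7, 60, 0, 0, 0]],
])

```text
t: 23.7
eef_pos: [0.4827, -0.434, 0.0293]
tool_rot: [-0.001, 0.19, 0.982, 0.001]
contact_force: [-0.4, -0.8, 0.5]
gripper_width: 0.499
grasp_force: 0.0
```

```bash
python3 - <<'E'
from h import *
st()
plan((483.2,-435.4,3,68.3))
E
```

```text
t 23.7 p [ 482.7 -434.    29.3] yaw_y 68.1 tilt -1.0 F [-0.4 -0.8  0.5] w 0.499 g 0.0 q [ 0.29  0.73  0.5   1.78 -0.48  0.76  2.23]
(483.2, -435.4, 3, 68.3) -> [-1.1, -1.2, 26.3] [0.1, -0.2, -0.2]
```

>>> step_arm([
  [[0, -1, -1.2, 16, 0, 0, 0], [0, -1, -1.2, 26, 0, 0, 0], [0, -1, -1.2, 26, 0, 0, 0], [-0.3, -1, -1.2, 26, 0, 0, 0], [-0.5, -1, -1.2, 26, 0, 0, 0], [-0.6, -1, -1.2, 26, 0, 0, 0], [-0.7, -1, -1.2, 26, 0, 0, 0], [-0.7, -1, -1.2, 26, 0, 0, 0], [-0.7, -1, -1.2, 26, 0, 0, 0]],
])

```text
t: 24.45
eef_pos: [0.4833, -0.4387, 0.0044]
tool_rot: [0.0, 0.191, 0.982, -0.0]
contact_force: [-1.0, 0.8, 4.4]
gripper_width: 0.268
grasp_force: 25.9
```

```bash
python3 - <<'E'
from h import *
st()
E
```

```text
t 24.45 p [ 483.3 -438.7    4.4] yaw_y 68.0 tilt -1.0 F [-1.   0.8  4.4] w 0.268 g 25.9 q [ 0.31  0.77  0.48  1.78 -0.51  0.72  2.25]
```

>>> step_arm([
  [[-0.7, 0, 0, -10, 0, 0, 0], [-0.7, 0, 0, -40, 0, 0, 0], [-0.7, 0, 0, -80, 0, 0, 0], [-0.7, 0, 0, -120, 0, 0, 0], [-0.7, 0, 0, -120, 0, 0, 0]],
])

```text
t: 24.87
eef_pos: [0.4859, -0.4424, 0.1324]
tool_rot: [0.006, 0.191, 0.981, -0.003]
contact_force: [1.9, -2.2, 0.1]
gripper_width: 0.271
grasp_force: 25.4
```

```bash
python3 - <<'E'
from h import *
st()
plan((500,-200,150,90),(581,43.6,110,96.1))
E
```

```text
t 24.87 p [ 485.9 -442.4  132.4] yaw_y 67.9 tilt -0.9999 F [ 1.9 -2.2  0.1] w 0.271 g 25.4 q [ 0.24  0.61  0.58  1.73 -0.41  0.92  2.17]
(500, -200, 150, 90) -> [77.8, 229.8, -19.4] [-0.3, 0.6, -22.1]
(581, 43.6, 110, 96.1) -> [-81.0, 243.6, 40.0] [0.0, 0.0, -6.1]
```

>>> step_arm([
  [[-0.7, 78, 230, -19, 0, 0, -22], [-0.7, 78, 230, -19, 0, 0, -22], [-0.7, 78, 230, -19, 0, 0, -22], [-0.7, 78, 230, -19, 0, 0, -22], [-0.7, 78, 230, -19, 0, 0, -22], [-0.7, 78, 230, -19, 0, 0, -22], [-0.7, 78, 230, -19, 0, 0, -22], [-0.7, 78, 230, -19, 0, 0, -22]],
])

```text
t: 25.53
eef_pos: [0.4976, -0.1932, 0.1432]
tool_rot: [0.0, -0.002, 1.0, 0.001]
contact_force: [-0.9, -0.2, -0.2]
gripper_width: 0.272
grasp_force: 25.4
```

```bash
python3 - <<'E'
from h import *
st()
plan((582,43.6,110,96.1))
E
```

```text
t 25.53 p [ 497.6 -193.2  143.2] yaw_y 90.3 tilt -1.0 F [-0.9 -0.2 -0.2] w 0.272 g 25.4 q [-0.15  0.39  0.51  2.   -0.26  0.81  2.08]
(582, 43.6, 110, 96.1) -> [-85.6, 236.3, 33.6] [0.1, 0.0, -5.8]
```

>>> step_arm([
  [[-0.7, -85, 236, 33, 0, 0, -6], [-0.7, -85, 236, 33, 0, 0, -6], [-0.7, -85, 236, 33, 0, 0, -6], [-0.7, -85, 236, 33, 0, 0, -6], [-0.7, -85, 236, 33, 0, 0, -6], [-0.7, -85, 236, 33, 0, 0, -6], [-0.7, -85, 236, 33, 0, 0, -6], [-0.7, -85, 236, 33, 0, 0, -6], [-0.7, -85, 236, 33, 0, 0, -6]],
])

```text
t: 26.28
eef_pos: [0.5821, 0.0383, 0.1097]
tool_rot: [-0.0, -0.052, 0.999, -0.001]
contact_force: [0.6, -0.3, -0.6]
gripper_width: 0.272
grasp_force: 25.4
```

```bash
python3 - <<'E'
from h import *
st()
plan((582.3,43.7,40,96.1))
E
```

```text
t 26.28 p [582.1  38.3 109.7] yaw_y 95.9 tilt -1.0 F [ 0.6 -0.3 -0.6] w 0.272 g 25.4 q [-0.49  0.5   0.42  1.91 -0.27  0.79  1.75]
(582.3, 43.7, 40, 96.1) -> [-0.8, 5.5, 69.7] [-0.1, -0.0, -0.2]
```

>>> step_arm([
  [[-0.7, 0, 2.5, 40, 0, 0, 0], [-0.7, 0, 2.5, 68, 0, 0, 0], [-0.7, 0, 2.5, 68, 0, 0, 0], [-0.7, 0, 2.5, 68, 0, 0, 0], [-0.7, 0, 2.5, 68, 0, 0, 0]],
])

```text
t: 26.7
eef_pos: [0.5826, 0.0406, 0.0433]
tool_rot: [0.001, -0.051, 0.999, -0.0]
contact_force: [0.3, -0.4, 0.2]
gripper_width: 0.269
grasp_force: 25.4
```

```bash
python3 - <<'E'
from h import *
st()
plan((582.3,43.7,33,96.1))
E
```

```text
t 26.7 p [582.6  40.6  43.3] yaw_y 95.8 tilt -1.0 F [ 0.3 -0.4  0.2] w 0.269 g 25.4 q [-0.45  0.6   0.37  1.94 -0.33  0.67  1.79]
(582.3, 43.7, 33, 96.1) -> [-0.0, 3.2, 10.3] [-0.0, 0.1, -0.3]
```

>>> step_arm([
  [[-0.7, 0, 3, 5, 0, 0, -0.3], [-0.7, 0, 3, 10, 0, 0, -0.3], [-0.7, 0, 3, 10, 0, 0, -0.3], [-0.7, 0, 3, 10, 0, 0, -0.3]],
])

```text
t: 27.03
eef_pos: [0.5815, 0.0458, 0.0321]
tool_rot: [0.0, -0.055, 0.998, 0.0]
contact_force: [0.2, -0.0, 0.1]
gripper_width: 0.274
grasp_force: 25.4
```

```bash
python3 - <<'E'
from h import *
st()
plan((582.3,43.7,24.7,96.1))
E
```

```text
t 27.03 p [581.5  45.8  32.1] yaw_y 96.3 tilt -1.0 F [ 0.2 -0.   0.1] w 0.274 g 25.4 q [-0.45  0.61  0.35  1.94 -0.34  0.65  1.8 ]
(582.3, 43.7, 24.7, 96.1) -> [-0.6, -2.2, 7.4] [0.0, 0.0, 0.2]
```

>>> step_arm([
  [[-0.7, -0.6, -1.8, 0, 0, 0, 0], [-0.7, -0.6, -1.8, 0, 0, 0, 0], [-0.7, -0.6, -1.8, 2, 0, 0, 0], [-0.7, -0.6, -1.8, 4, 0, 0, 0], [-0.7, -0.6, -1.8, 6, 0, 0, 0], [-0.7, -0.6, -1.8, 7.5, 0, 0, 0], [-0.7, -0.6, -1.8, 7.5, 0, 0, 0]],
])

```text
t: 27.62
eef_pos: [0.582, 0.0439, 0.0244]
tool_rot: [-0.0, -0.055, 0.998, 0.0]
contact_force: [-1.1, -0.4, 4.0]
gripper_width: 0.273
grasp_force: 25.9
```

```bash
python3 - <<'E'
from h import *
st()
E
```

```text
t 27.62 p [582.   43.9  24.4] yaw_y 96.3 tilt -1.0 F [-1.1 -0.4  4. ] w 0.273 g 25.9 q [-0.44  0.63  0.35  1.94 -0.34  0.63  1.8 ]
```

>>> step_arm([
  [[-0.4, 0, 0, 0, 0, 0, 0], [-0.2, 0, 0, 0, 0, 0, 0], [0, 0, 0, 0, 0, 0, 0], [0, 0, 0, 0, 0, 0, 0], [0, 0, 0, -40, 0, 0, 0], [0, 0, 0, -80, 0, 0, 0], [0, 0, 0, -120, 0, 0, 0], [0, 30, 30, -150, 0, 0, 0], [0, 60, 60, -170, 0, 0, 0], [0, 90, 90, -190, 0, 0, 0]],
])

```text
t: 28.45
eef_pos: [0.4969, 0.112, 0.2067]
tool_rot: [0.001, -0.054, 0.999, 0.0]
contact_force: [-0.2, 1.1, -0.6]
gripper_width: 0.501
grasp_force: 0.0
```

```bash
python3 - <<'E'
from h import *
st()
plan((445,200,240,60))
E
```

```text
t 28.45 p [496.9 112.  206.7] yaw_y 96.2 tilt -1.0 F [-0.2  1.1 -0.6] w 0.501 g 0.0 q [-0.74  0.24  0.47  2.   -0.14  0.93  1.48]
(445, 200, 240, 60) -> [42.1, 93.1, -33.3] [0.0, 0.1, 36.2]
```

>>> step_arm([
  [[0, 42, 93, -60, 0, 0, 36], [0, 42, 93, -60, 0, 0, 36], [0, 42, 93, -60, 0, 0, 36], [0, 42, 93, -60, 0, 0, 36], [0, 42, 93, -60, 0, 0, 36], [0, 42, 93, -60, 0, 0, 36]],
])

```text
t: 28.95
eef_pos: [0.445, 0.2011, 0.2661]
tool_rot: [0.0, 0.258, 0.966, 0.001]
contact_force: [0.1, 0.5, -0.6]
gripper_width: 0.498
grasp_force: 0.0
```

```bash
python3 - <<'E'
from h import *
st()
c=bot.read_camera('top');s=bot.read_camera('side')
for r in rects(c,*BLUE,.032,60,(235,150,330,216)):
    _,x,y,w,h,a=r; u=np.array([np.cos(np.radians(a)),np.sin(np.radians(a))]); print(r,(np.array([x,y])+(w/2-40)*u).round(1))
print(pockets(c))
[print(r) for r in rects(c,*RED,.016,30,(60,180,200,300))]
a=cv2.resize(c['image'][150:300,80:340,::-1],None,fx=3,fy=3,interpolation=cv2.INTER_CUBIC)
cv2.imwrite('pics/t5.png',a)
cv2.imwrite('pics/s5.png',cv2.resize(s['image'][80:260,180:400,::-1],None,fx=3,fy=3,interpolation=cv2.INTER_CUBIC))
E
```

```text
t 28.95 p [445.  201.1 266.1] yaw_y 60.1 tilt -1.0 F [ 0.1  0.5 -0.6] w 0.498 g 0.0 q [-1.    0.13  0.5   1.98 -0.07  1.05  0.58]
(array([303., 183.]), 596.1, -83.0, 78.3, 25.3, 6.1) [595.3 -83.1]
(array([278., 186.]), 591.6, -19.8, 70.5, 25.0, 5.5) [586.9 -20.3]
(array([253., 188.]), 584.7, 43.4, 71.3, 24.9, 6.3) [580.4  42.9]
[[581.6, 43.8, 92.4, 33.9, 6.1], [588.3, -19.6, 92.4, 35.3, 5.4], [595.0, -82.8, 92.4, 35.3, 4.8]]
```

View pics/t5.png

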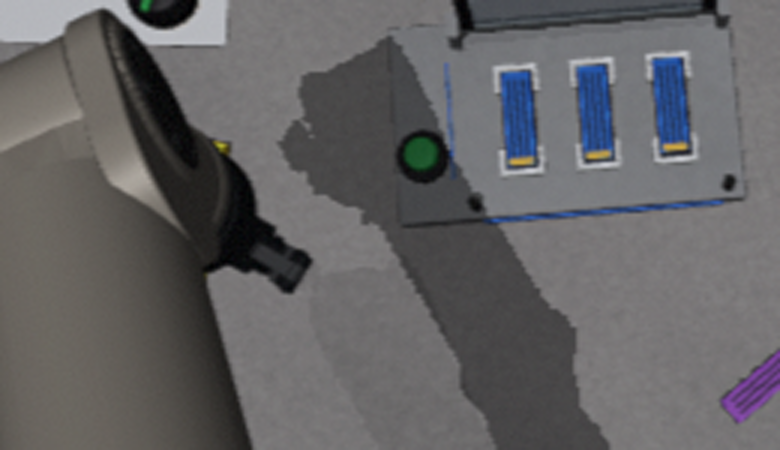

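View pics/s5.png

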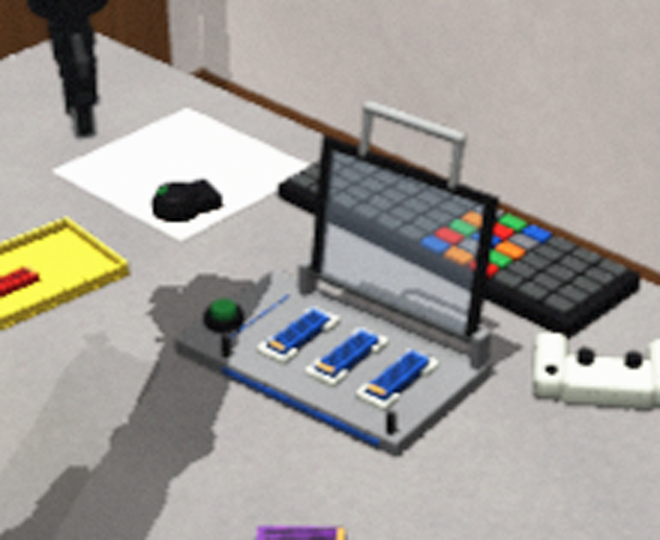

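All three blue drives sit square in their rims (crop px 518,117; 594,111; 671,104), fins up. The red drive is flat in the tray (side px 15,282). The cover stands up with its handle at side crop (413,121). Now for the handle.

```bash
python3 - <<'E'
from h import *
s=bot.read_camera('side')
print((cast(s,(np.array([(365,104),(413,120),(462,136)])+.5)/3-.5+[180,80],.252)*1000).round(0))
plan((560,100,340,40),(694,-9,330,6.1),(694,-9,231,6.1))
E
```

```text
[[689.  49. 252.]
 [696.  -9. 252.]
 [703. -65. 252.]]
(560, 100, 340, 40) -> [-149.0, -30.0, -74.7] [0.0, -0.0, 20.4]
(694, -9, 330, 6.1) -> [-169.6, 32.6, 10.0] [0.0, 0.0, 33.9]
(694, -9, 231, 6.1) -> [0.0, 0.0, 99.0] [0.0, 0.0, 0.0]
```

>>> step_arm([
  [[0, -149, -30, -75, 0, 0, 20], [0, -149, -30, -75, 0, 0, 20], [0, -149, -30, -75, 0, 0, 20], [0, -149, -30, -75, 0, 0, 20], [0, -149, -30, -75, 0, 0, 20], [0, -149, -30, -75, 0, 0, 20]],
], force=30)

```text
t: 29.6
eef_pos: [0.5618, 0.097, 0.3412]
tool_rot: [0.001, 0.422, 0.907, 0.0]
contact_force: [0.8, -0.2, -0.6]
gripper_width: 0.501
grasp_force: 0.0
```

>>> step_arm([
  [[0, -170, 33, 10, 0, 0, 34], [0, -170, 33, 10, 0, 0, 34], [0, -170, 33, 10, 0, 0, 34], [0, -170, 33, 10, 0, 0, 34], [0, -170, 33, 10, 0, 0, 34], [0, -170, 33, 10, 0, 0, 34], [0, -170, 33, 10, 0, 0, 34], [0, -170, 33, 10, 0, 0, 34], [0, -170, 33, 10, 0, 0, 34]],
])

```text
t: 30.35
eef_pos: [0.6943, -0.0064, 0.3304]
tool_rot: [-0.001, 0.665, 0.746, 0.001]
contact_force: [-0.1, 0.1, 0.4]
gripper_width: 0.498
grasp_force: 0.0
```

```bash
python3 - <<'E'
from h import *
st()
plan((695,-9,231,6.1))
E
```

```text
t 30.35 p [694.3  -6.4 330.4] yaw_y 6.6 tilt -1.0 F [-0.1  0.1  0.4] w 0.498 g 0.0 q [-0.57  0.53  0.77  1.41 -0.37  1.34  0.33]
(695, -9, 231, 6.1) -> [-2.9, 0.5, 99.4] [-0.0, -0.1, 0.5]
```

>>> step_arm([
  [[0, -2, 0.5, 40, 0, 0, 0], [0, -2, 0.5, 75, 0, 0, 0], [0, -2, 0.5, 99, 0, 0, 0], [0, -2, 0.5, 99, 0, 0, 0], [-0.4, -2, 0.5, 99, 0, 0, 0], [-0.8, -2, 0.5, 99, 0, 0, 0], [-1, -2, 0.5, 99, 0, 0, 0], [-1, -2, 0.5, 99, 0, 0, 0], [-1, -2, 0.5, 99, 0, 0, 0]],
])

```text
t: 31.1
eef_pos: [0.6972, -0.0103, 0.2341]
tool_rot: [0.001, 0.667, 0.745, 0.002]
contact_force: [-1.0, 1.2, 6.9]
gripper_width: 0.125
grasp_force: 29.6
```

```bash
python3 - <<'E'
from h import *
st()
for th in (1.69,1.63,1.57,1.51,1.45,1.39,1.33,1.27,1.21,1.15): print(th,round(-205*np.cos(th)-34.7,1),round(202-205*np.sin(th),1))
E
```

```text
t 31.1 p [697.2 -10.3 234.1] yaw_y 6.3 tilt -1.0 F [-1.   1.2  6.9] w 0.125 g 29.6 q [-0.54  0.6   0.73  1.53 -0.42  1.17  0.38]
1.69 -10.3 -1.5
1.63 -22.6 -2.6
1.57 -34.9 -3.0
1.51 -47.2 -2.6
1.45 -59.4 -1.5
1.39 -71.6 0.3
1.33 -83.6 2.9
1.27 -95.4 6.2
1.21 -107.1 10.2
1.15 -118.4 14.9
```

>>> step_arm([
  [[-1, 0, -10, -1.5, 0, 0, 0], [-1, 0, -23, -2.5, 0, 0, 0], [-1, 0, -35, -3, 0, 0, 0], [-1, 0, -47, -2.5, 0, 0, 0], [-1, 0, -59, -1.5, 0, 0, 0], [-1, 0, -72, 0, 0, 0, 0], [-1, 0, -84, 3, 0, 0, 0], [-1, 0, -95, 6, 0, 0, 0], [-1, 0, -107, 10, 0, 0, 0], [-1, 0, -118, 15, 0, 0, 0]],
])

```text
t: 31.93
eef_pos: [0.58, -0.0227, 0.2183]
tool_rot: [0.001, 0.667, 0.745, 0.002]
contact_force: [2.0, 2.1, 1.1]
gripper_width: 0.127
grasp_force: 30.5
```

```bash
python3 - <<'E'
from h import *
st()
a=1.15
for th in np.arange(1.09,.54,-.06): print(round(th,2),round(-205*(np.cos(th)-np.cos(a)),1),round(205*(np.sin(a)-np.sin(th)),1))
E
```

```text
t 31.93 p [580.  -22.7 218.3] yaw_y 6.3 tilt -1.0 F [2.  2.1 1.1] w 0.127 g 30.5 q [-0.66  0.41  0.78  1.84 -0.34  1.02  0.37]
1.09 -11.1 5.4
1.03 -21.8 11.4
0.97 -32.1 18.0
0.91 -42.1 25.3
0.85 -51.6 33.1
0.79 -60.5 41.5
0.73 -69.0 50.4
0.67 -76.9 59.8
0.61 -84.3 69.7
0.55 -91.0 80.0
```

Forces are small, so I'll continue down the arc.

>>> step_arm([
  [[-1, 0, -11, 5.5, 0, 0, 0], [-1, 0, -22, 11.5, 0, 0, 0], [-1, 0, -32, 18, 0, 0, 0], [-1, 0, -42, 25, 0, 0, 0], [-1, 0, -52, 33, 0, 0, 0], [-1, 0, -60, 41.5, 0, 0, 0], [-1, 0, -69, 50.5, 0, 0, 0], [-1, 0, -77, 60, 0, 0, 0]],
])

```text
t: 32.6
eef_pos: [0.5034, -0.031, 0.1575]
tool_rot: [0.001, 0.667, 0.745, 0.002]
contact_force: [3.1, 3.6, -0.9]
gripper_width: 0.129
grasp_force: 30.1
```

```bash
python3 - <<'E'
from h import *
st()
a=.67
for th in (.61,.55,.5,.45,.4,.36,.32,.28,.24,.2): print(round(th,2),round(-205*(np.cos(th)-np.cos(a)),1),round(205*(np.sin(a)-np.sin(th)),1))
E
```

```text
t 32.6 p [503.4 -31.  157.5] yaw_y 6.3 tilt -1.0 F [ 3.1  3.6 -0.9] w 0.129 g 30.1 q [-0.68  0.36  0.77  2.07 -0.34  0.83  0.4 ]
0.61 -7.3 9.9
0.55 -14.1 20.2
0.5 -19.2 29.0
0.45 -23.9 38.1
0.4 -28.1 47.5
0.36 -31.2 55.1
0.32 -33.9 62.8
0.28 -36.3 70.6
0.24 -38.4 78.6
0.2 -40.2 86.6
```

>>> step_arm([
  [[-1, 0, -7.5, 10, 0, 0, 0], [-1, 0, -14, 20, 0, 0, 0], [-1, 0, -19, 29, 0, 0, 0], [-1, 0, -24, 38, 0, 0, 0], [-1, 0, -28, 47.5, 0, 0, 0], [-1, 0, -31, 55, 0, 0, 0], [-1, 0, -34, 63, 0, 0, 0], [-1, 0, -36, 70.5, 0, 0, 0], [-1, 0, -38.5, 78.5, 0, 0, 0], [-1, 0, -40, 86.5, 0, 0, 0]],
])

```text
t: 33.43
eef_pos: [0.4639, -0.0353, 0.0699]
tool_rot: [0.001, 0.667, 0.745, 0.001]
contact_force: [3.6, 5.9, 1.6]
gripper_width: 0.12
grasp_force: 29.3
```

```bash
python3 - <<'E'
from h import *
st()
E
```

```text
t 33.43 p [463.9 -35.3  69.9] yaw_y 6.3 tilt -1.0 F [3.6 5.9 1.6] w 0.12 g 29.3 q [-0.59  0.45  0.65  2.21 -0.48  0.61  0.53]
```

>>> step_arm([
  [[-1, 0, -1, 5, 0, 0, 0], [-1, 0, -2, 10, 0, 0, 0], [-1, 0, -2.5, 15, 0, 0, 0], [-1, 0, -3, 20, 0, 0, 0], [-1, 0, -3.5, 25, 0, 0, 0], [-1, 0, -4, 30, 0, 0, 0], [-1, 0, -4, 35, 0, 0, 0], [-1, 0, -4, 39, 0, 0, 0], [-1, 0, -4, 42, 0, 0, 0], [-1, 0, -4, 43, 0, 0, 0]],
])

```text
t: 34.27
eef_pos: [0.461, -0.0367, 0.0296]
tool_rot: [0.001, 0.668, 0.745, 0.003]
contact_force: [-6.6, 3.7, 40.6]
gripper_width: 0.122
grasp_force: 35.7
```

```bash
python3 - <<'E'
from h import *
st()
E
```

```text
t 34.27 p [461.  -36.7  29.6] yaw_y 6.2 tilt -1.0 F [-6.6  3.7 40.6] w 0.122 g 35.7 q [-0.51  0.52  0.56  2.23 -0.57  0.52  0.61]
```

>>> step_arm([
  [[-1, 0, 0, -4, 0, 0, 0], [-0.6, 0, 0, -4, 0, 0, 0], [-0.2, 0, 0, -4, 0, 0, 0], [0, 0, 0, -4, 0, 0, 0], [0, 0, 0, -4, 0, 0, 0], [0, 0, 0, -40, 0, 0, 0], [0, 0, 0, -80, 0, 0, 0], [0, 0, 0, -120, 0, 0, 0], [0, 0, 0, -150, 0, 0, 0], [0, 0, 0, -150, 0, 0, 0]],
])

```text
t: 35.1
eef_pos: [0.4611, -0.0373, 0.1812]
tool_rot: [0.002, 0.668, 0.745, 0.003]
contact_force: [0.2, -0.5, 0.1]
gripper_width: 0.504
grasp_force: 0.0
```

```bash
python3 - <<'E'
from h import *
st()
c=bot.read_camera('top');s=bot.read_camera('side')
g=[]
for k,roi in((c,(200,190,235,212)),(s,(235,170,265,200))):
    m=cv2.inRange(hsv(k),*GREEN); z=np.zeros_like(m); z[roi[1]:roi[3],roi[0]:roi[2]]=1; M=cv2.moments(m*z,True); print(M['m00']); g.append((M['m10']/M['m00'],M['m01']/M['m00']))
print(g,tri((c,s),g),cast(c,g[0],.036),cast(s,g[1],.036))
plan((548,123,90,6.1))
cv2.imwrite('pics/s6.png',cv2.resize(s['image'][80:260,180:400,::-1],None,fx=3,fy=3,interpolation=cv2.INTER_CUBIC))
E
```

```text
t 35.1 p [461.1 -37.3 181.2] yaw_y 6.2 tilt -1.0 F [ 0.2 -0.5  0.1] w 0.504 g 0.0 q [-0.79  0.24  0.86  2.14 -0.25  0.85  0.33]
113.0
50.0
[(219.8053097345133, 200.86725663716814), (254.04, 183.06)] [0.54857545 0.12296556 0.03571733] [[0.54848981 0.12295227 0.036     ]] [[0.54832799 0.12263801 0.036     ]]
(548, 123, 90, 6.1) -> [148.4, 106.3, 87.7] [0.1, -0.1, 0.2]
```

View pics/s6.png

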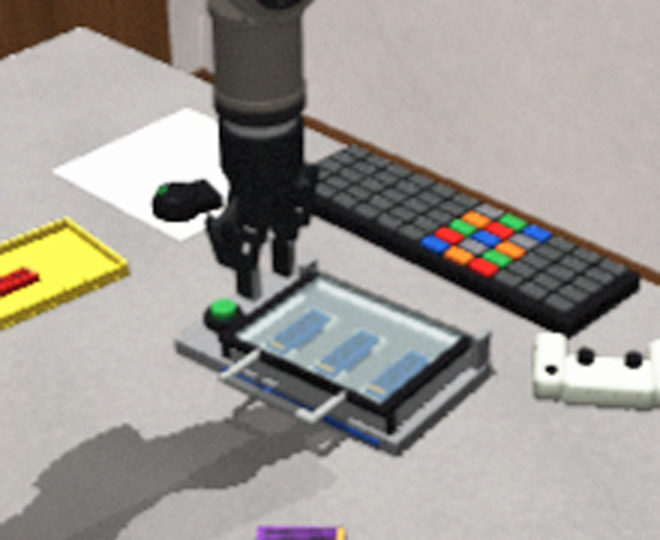

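The cover is shut on its stop over the three blue drives, and the green button at side crop (222,310) is clear of it. I'll close the fingers and press it.

>>> step_arm([
  [[-1, 148, 106, 40, 0, 0, 0], [-1, 148, 106, 70, 0, 0, 0], [-1, 148, 106, 88, 0, 0, 0], [-1, 148, 106, 88, 0, 0, 0], [-1, 148, 106, 88, 0, 0, 0], [-1, 148, 106, 88, 0, 0, 0], [-1, 148, 106, 88, 0, 0, 0], [-1, 148, 106, 88, 0, 0, 0]],
])

```text
t: 35.87
eef_pos: [0.546, 0.1205, 0.0873]
tool_rot: [-0.0, 0.668, 0.745, -0.002]
contact_force: [0.6, -0.7, -0.1]
gripper_width: 0.001
grasp_force: 0.0
```

```bash
python3 - <<'E'
from h import *
st()
plan((548.5,123,33,6.1))
E
```

```text
t 35.87 p [546.  120.5  87.3] yaw_y 6.2 tilt -1.0 F [ 0.6 -0.7 -0.1] w 0.001 g 0.0 q [-0.83  0.56  0.66  1.99 -0.49  0.76  0.23]
(548.5, 123, 33, 6.1) -> [2.3, 2.9, 54.3] [-0.2, 0.1, 0.1]
```

>>> step_arm([
  [[-1, 2, 2.5, 25, 0, 0, 0], [-1, 2, 2.5, 45, 0, 0, 0], [-1, 2, 2.5, 50, 0, 0, 0], [-1, 2, 2.5, 54, 0, 0, 0], [-1, 2, 2.5, 57, 0, 0, 0], [-1, 2, 2.5, 59, 0, 0, 0], [-1, 2, 2.5, 59, 0, 0, 0], [-1, 2, 2.5, 59, 0, 0, 0]],
])

```text
t: 36.53
eef_pos: [0.5486, 0.1226, 0.0351]
tool_rot: [-0.002, 0.668, 0.744, 0.001]
contact_force: [-18.9, -1.0, 52.6]
gripper_width: -0.0
grasp_force: 26.5
```

```bash
python3 - <<'E'
from h import *
st()
c=bot.read_camera('top');s=bot.read_camera('side')
k=np.zeros((400,800,3),np.uint8)
k[:,:400]=cv2.resize(s['image'][150:210,225:285,::-1],(400,400),interpolation=cv2.INTER_CUBIC)
k[:,400:]=cv2.resize(s['image'][100:220,195:315,::-1],(400,400),interpolation=cv2.INTER_CUBIC)
cv2.imwrite('pics/b.png',k)
E
```

```text
t 36.53 p [548.6 122.6  35.1] yaw_y 6.1 tilt -1.0 F [-18.9  -1.   52.6] w -0.0 g 26.5 q [-0.77  0.64  0.59  2.   -0.57  0.67  0.29]
```

View pics/b.png

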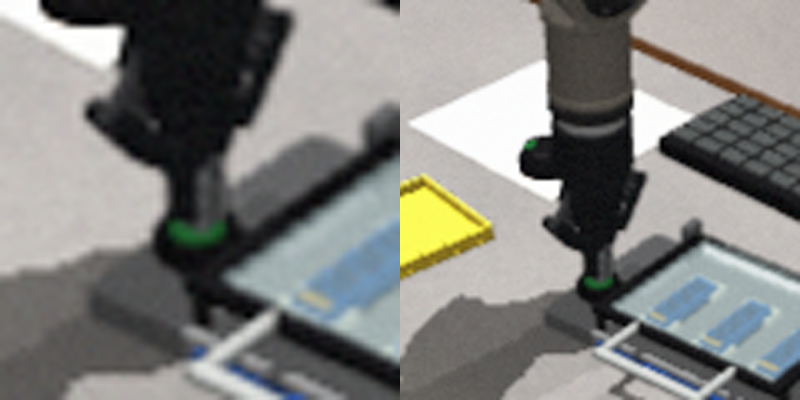

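```bash
cat > g.py <<'E'
from h import *
s=bot.read_camera('side'); m=cv2.inRange(hsv(s),*GREEN)[172:195,240:268]
for u in range(m.shape[1]):
    v=np.nonzero(m[:,u])[0]
    if len(v): print(u+240,v.min()+172,v.max()+172,end=' | ')
print()
E
python3 g.py
```

```text
250 183 184 | 251 183 186 | 252 184 186 | 253 184 186 | 254 185 186 | 255 185 186 | 256 185 186 | 257 184 186 | 258 183 185 |
```

>>> step_arm([
  [[-1, 0, 0, -15, 0, 0, 0], [-1, 0, 0, -50, 0, 0, 0], [-1, 0, 0, -90, 0, 0, 0], [-1, 0, 0, -120, 0, 0, 0], [-1, 0, 0, -120, 0, 0, 0]],
])

```text
t: 37.1
eef_pos: [0.5532, 0.1232, 0.1567]
tool_rot: [0.002, 0.668, 0.744, 0.005]
contact_force: [0.7, -0.4, -0.1]
gripper_width: -0.004
grasp_force: 0.0
```

```bash
python3 g.py; python3 - <<'E'
from h import *
st()
E
```

```text
250 183 185 | 251 181 186 | 252 181 186 | 253 181 186 | 254 180 186 | 255 180 186 | 256 181 186 | 257 181 186 | 258 182 185 | 
t 37.15 p [551.8 123.5 154.1] yaw_y 6.2 tilt -1.0 F [ 0.7 -0.2 -1.1] w 0.001 g 0.0 q [-0.89  0.47  0.74  1.94 -0.41  0.88  0.17]
```

```bash
python3 - <<'E'
from h import *
s=bot.read_camera('side'); c=bot.read_camera('top')
t=np.linspace(0,2*np.pi,60)
for z in(.030,.035,.038,.041,.044):
    P=np.c_[.5485+.014*np.cos(t),.123+.014*np.sin(t),np.full(60,z)]
    for k in(s,c):
        u=proj(k,P); print(z,'cols',u[:,0].min().round(1),u[:,0].max().round(1),'rows',u[:,1].min().round(1),u[:,1].max().round(1),end=' ; ')
    print()
m=cv2.inRange(hsv(c),*GREEN)[190:215,200:235]; v,u=np.nonzero(m); print('top',u.min()+200,u.max()+200,v.min()+190,v.max()+190)
E
```

```text
0.03 cols 249.7 258.5 rows 182.1 187.0 ; 0.03 cols 214.5 225.7 rows 195.8 206.9 ; 
0.035 cols 249.6 258.4 rows 180.8 185.7 ; 0.035 cols 214.2 225.5 rows 195.4 206.5 ; 
0.038 cols 249.6 258.4 rows 180.0 185.0 ; 0.038 cols 214.0 225.3 rows 195.2 206.3 ; 
0.041 cols 249.5 258.3 rows 179.2 184.2 ; 0.041 cols 213.8 225.2 rows 194.9 206.1 ; 
0.044 cols 249.5 258.3 rows 178.5 183.4 ; 0.044 cols 213.7 225.0 rows 194.7 205.9 ; 
top 216 225 196 206
```

The load says the button bottomed out, but the travel isn't certain from the picture. A slow second press will show where contact starts.

```bash
python3 - <<'E'
from h import *
plan((548.5,123,46,6.1))
E
```

```text
(548.5, 123, 46, 6.1) -> [-0.8, -0.9, 104.5] [0.0, -0.1, 0.1]
```

>>> step_arm([
  [[-1, -0.5, -2, 40, 0, 0, 0], [-1, -0.5, -2, 80, 0, 0, 0], [-1, -0.5, -2, 106, 0, 0, 0], [-1, -0.5, -2, 106, 0, 0, 0], [-1, -0.5, -2, 106, 0, 0, 0]],
])

```text
t: 37.67
eef_pos: [0.5459, 0.1225, 0.0426]
tool_rot: [-0.001, 0.668, 0.744, -0.002]
contact_force: [-0.1, -0.6, 0.9]
gripper_width: 0.0
grasp_force: 0.0
```

>>> step_arm([
  [[-1, 0, 0, 2, 0, 0, 0], [-1, 0, 0, 2, 0, 0, 0]],
])

```text
t: 37.83
eef_pos: [0.5485, 0.1234, 0.043]
tool_rot: [0.0, 0.667, 0.745, 0.001]
contact_force: [0.8, -0.3, -0.1]
gripper_width: 0.002
grasp_force: 0.0
```

>>> step_arm([
  [[-1, 0, 0, 2, 0, 0, 0], [-1, 0, 0, 2, 0, 0, 0]],
])

```text
t: 38.0
eef_pos: [0.5487, 0.1237, 0.0409]
tool_rot: [0.001, 0.667, 0.745, 0.001]
contact_force: [1.8, -1.0, 1.4]
gripper_width: 0.005
grasp_force: 0.8
```

>>> step_arm([
  [[-1, 0, 0, 2, 0, 0, 0], [-1, 0, 0, 2, 0, 0, 0]],
])

```text
t: 38.17
eef_pos: [0.5486, 0.1238, 0.0384]
tool_rot: [0.001, 0.667, 0.745, 0.001]
contact_force: [2.0, -0.1, 2.3]
gripper_width: 0.001
grasp_force: 1.4
```

>>> step_arm([
  [[-1, 0, 0, 2, 0, 0, 0], [-1, 0, 0, 2, 0, 0, 0]],
])

```text
t: 38.33
eef_pos: [0.5485, 0.1237, 0.0362]
tool_rot: [0.001, 0.667, 0.745, 0.001]
contact_force: [2.5, 0.2, 3.2]
gripper_width: -0.002
grasp_force: 1.9
```

>>> step_arm([
  [[-1, 0, 0, 2, 0, 0, 0], [-1, 0, 0, 2, 0, 0, 0]],
])

```text
t: 38.5
eef_pos: [0.5487, 0.1237, 0.0358]
tool_rot: [-0.0, 0.667, 0.745, 0.001]
contact_force: [-4.0, -0.4, 22.2]
gripper_width: -0.003
grasp_force: 10.8
```

The spring force rises from 1.4 to 3.2 N between z 41 and 36 mm and then meets a hard stop, so the button was fully pressed. I'll retract, do a last check and hand in.

>>> step_arm([
  [[-1, 0, 0, -15, 0, 0, 0], [-1, 0, 0, -50, 0, 0, 0], [-1, 0, 0, -90, 0, 0, 0], [-1, 0, 0, -130, 0, 0, 0], [-1, 30, -40, -170, 0, 0, 0], [-1, 60, -80, -200, 0, 0, 0], [-1, 90, -110, -200, 0, 0, 0], [-1, 90, -110, -200, 0, 0, 0], [-1, 90, -110, -200, 0, 0, 0]],
])

```text
t: 39.25
eef_pos: [0.4229, 0.2064, 0.2342]
tool_rot: [-0.003, 0.663, 0.748, -0.0]
contact_force: [0.2, 0.8, -1.3]
gripper_width: 0.005
grasp_force: 0.0
```

```bash
python3 - <<'E'
from h import *
st()
s=bot.read_camera('side')
cv2.imwrite('pics/fin.png',cv2.resize(s['image'][100:260,130:400,::-1],None,fx=2.9,fy=2.9,interpolation=cv2.INTER_CUBIC))
E
```

```text
t 39.25 p [422.9 206.4 234.2] yaw_y 6.9 tilt -1.0 F [ 0.2  0.8 -1.3] w 0.005 g 0.0 q [-1.35  0.16  0.86  2.06 -0.15  0.98 -0.28]
```

View pics/fin.png

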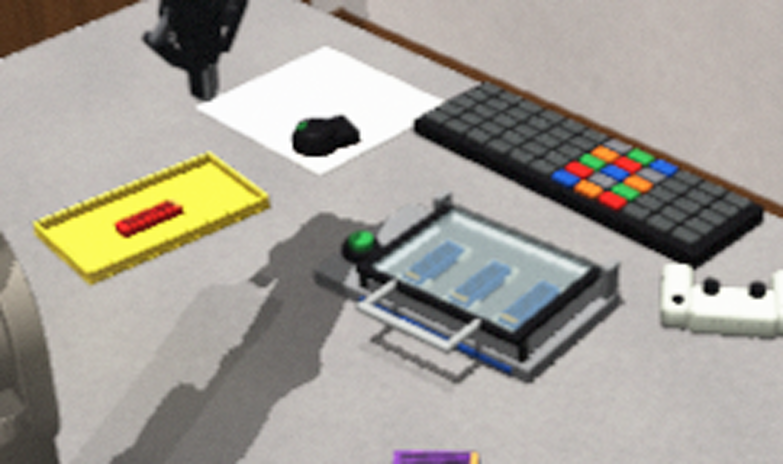

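The final view shows the red drive flat in the tray (150,218). The cover is shut over the three blue drives (435,262; 483,283; 532,303), the button is up (362,244), and the arm is clear. I'll hand it in.

```bash
python3 -c "
from station import bot
print(bot.hand_in())"
```

```text
the job is handed in; nothing more can be done
None
```

I handed the job in with the one red drive in the tray, all three blue drives seated in their pockets, the cover lowered shut, and the start button pressed (twice, the second time to check its travel) and back up; no verdict was returned.

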